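# Load the dryer tray with turned bosses

## Task

Stack every turned wooden boss on the bench onto the carrier tray, flange face down: the broad ones one on another on the thick spigot, the slim ones one on another on the thin spigot, each centred and seated flush. Then slide the loaded tray fully home into the slot of the warm-air dryer and, once it is home, throw the dryer's toggle lever over to on. Leave the tin, the jar and the cork block where they stand.

Things in the scene. Friction and masses are not known exactly. Their poses are not given: they have to be found in the camera images.
- broad1_mid (a point): Broad turned wooden boss, standing on its flange face, all round about its z axis. From the bottom up: flange 100 mm across and 12 tall, hub 56 mm across up to 46, centring spigot 30 mm across up to 55. The flange face has a blind centring recess 33 mm across, 12 deep, that fits over the spigot of this size. This point is on the axis 23 mm above the flange face; z is up the axis. A boss seated on another stands 46 mm above it. about 160 g. May be absent.
- broad2_mid (a point): Broad turned wooden boss, standing on its flange face, all round about its z axis. From the bottom up: flange 100 mm across and 12 tall, hub 56 mm across up to 46, centring spigot 30 mm across up to 55. The flange face has a blind centring recess 33 mm across, 12 deep, that fits over the spigot of this size. This point is on the axis 23 mm above the flange face; z is up the axis. A boss seated on another stands 46 mm above it. about 160 g. May be absent.
- broad3_mid (a point): Broad turned wooden boss, standing on its flange face, all round about its z axis. From the bottom up: flange 100 mm across and 12 tall, hub 56 mm across up to 46, centring spigot 30 mm across up to 55. The flange face has a blind centring recess 33 mm across, 12 deep, that fits over the spigot of this size. This point is on the axis 23 mm above the flange face; z is up the axis. A boss seated on another stands 46 mm above it. about 160 g. May be absent.
- slim1_mid (a point): Slim turned wooden boss, standing on its flange face, all round about its z axis. From the bottom up: flange 76 mm across and 12 tall, hub 40 mm across up to 46, centring spigot 22 mm across up to 55. The flange face has a blind centring recess 25 mm across, 12 deep, that fits over the spigot of this size. This point is on the axis 23 mm above the flange face; z is up the axis. A boss seated on another stands 46 mm above it. about 90 g. May be absent.
- slim2_mid (a point): Slim turned wooden boss, standing on its flange face, all round about its z axis. From the bottom up: flange 76 mm across and 12 tall, hub 40 mm across up to 46, centring spigot 22 mm across up to 55. The flange face has a blind centring recess 25 mm across, 12 deep, that fits over the spigot of this size. This point is on the axis 23 mm above the flange face; z is up the axis. A boss seated on another stands 46 mm above it. about 90 g. May be absent.
- slim3_mid (a point): Slim turned wooden boss, standing on its flange face, all round about its z axis. From the bottom up: flange 76 mm across and 12 tall, hub 40 mm across up to 46, centring spigot 22 mm across up to 55. The flange face has a blind centring recess 25 mm across, 12 deep, that fits over the spigot of this size. This point is on the axis 23 mm above the flange face; z is up the axis. A boss seated on another stands 46 mm above it. about 90 g. May be absent.
- tray_mid (a point): Loose plywood carrier tray, 120 mm (its x) by 244 mm (its y), 12 thick with its two slick plastic runners, flat on the bench, with two steel spigots on top and a handle at its -x side. This point is the middle of the board's thickness; x points from the handle to the leading edge, which is 60 mm ahead. About 0.6 kg empty; loaded a few newtons slide it.
- broad_seat (a point): The tray's upper face at the axis of its thick spigot (30 mm across, 9 tall), 55 mm to -y of the tray's middle; broad bosses go here. z up.
- slim_seat (a point): The tray's upper face at the axis of its thin spigot (22 mm across, 9 tall), 60 mm to +y of the tray's middle; slim bosses go here. z up.
- tray_handle (a point): Middle of the tray's wooden handle bar: 16 mm thick (tray x), 110 mm long (tray y), 24 mm tall, its middle 55 mm above the bench, free below. 110 mm to -x of the tray's middle.
- slot_mouth (a point): Middle of the mouth of the dryer's slot, at bench level; x points in, z up. Two grooved rails (26 mm tall) run 122 mm to the upright front, which stops the tray (tray middle then 62 mm inside). 252 mm between the rail walls, 276 outside; flares reach 27 mm ahead of the mouth, about 280 mm apart. Rail lips 18 mm above the bench overhang the tray's edges by 6 mm. The tray slides on the bench.
- switch (a joint): Toggle lever of the dryer: 0 off (leaning to the slot's -x), about 1.0 on (leaning to +x, its end stop); it must go nearly all the way over; stays where it is left; a light push.
- switch_tip (a point): Centre of the 26 mm ball at the tip of that black toggle lever, on the dryer's -y side; the lever is 80 mm long and swings in the slot's x-z plane, its pivot straight below the tip's path at half swing.
- wax_tin: Bystander: low round steel tin, 72 mm across, 45 tall. Origin at its underside. Leave alone.
- glue_jar: Bystander: jar, 64 mm across, 75 tall. Origin at its underside. Leave alone.
- sanding_block: Bystander: cork block 110 x 65 x 35 mm. Origin at its underside. Leave alone.
- tray: The same tray (listed for its motion): origin under its middle, on the bench.
Not all that is in view belongs to the job. What is shaped like the part that bears broad2_mid but black or blue is not meant.

How it is judged:
By the outcome, as a careful person would: the job done as asked, in the order asked, and still so for the second after the job is handed in, with the robot touching nothing.
Of broad1, broad2, broad3, slim1, slim2, slim3 only 4 to 5 are there at a start; the rules pass over those that are not, and their reading is None.
At some moment in a run one of broad1, broad2, broad3, slim1, slim2, slim3 may be knocked a few centimetres aside while the robot is not near it.
It also fails if it takes over 192 s, if anything falls off the work surface, if the arm or the gripper's body presses on something with over 40 N, if the wrist force passes 120 N, or if a joint passes its speed limit or range.

## Robot

A 6-joint arm with a two-finger parallel gripper is mounted at the origin on the work surface. World frame = base frame: x ahead of the robot, y to its left, z up, the work surface at z = 0. Lengths are in mm, angles in rad, forces in N, time in s.
With the tool pointing down it reaches from about 300 to 775 mm from the base axis. Payload 14.6 kg.
Tool frame: the origin (TCP) lies between the finger pads; the fingertips stand 25 mm ahead of it and the grasp point (between the pads) lies 6 mm ahead of it; z points along the fingers, y is the line along which they close (so a half turn about z gives the same grasp; the last joint's range is limited). The gripper opens to 94 mm and grips with 3 to 60 N. Pads are 16 mm wide; open, the fingers measure 119 mm over their backs; the gripper's body (75 mm by 177 mm) begins 78 mm behind the grasp point.
Start: joints at [1.22, 0.3, 1.521, -0, 1.321, -0.067], TCP at [154.001, 527.99, 201.446] pointing down, gripper open.
Joint ranges: [-3.03, 3.03], [-0.79, 2.21], [0.23, 2.52], [-1.04, 4.18], [0, 3.07], [-2.55, 2.55]. Speed limits (rad/s): [2.22, 2.22, 2.57, 3.14, 3.14, 3.14].

## Interface

Orientations are given as [roll, pitch, yaw] about the fixed x, y, z axes, in that order (R = Rz(yaw) Ry(pitch) Rx(roll)).
In Python, from cell import manip gives the robot as it stands. The module is installed in compiled form; this text tells all that it offers.
- The arm moves only by the tool step_arm, never from a script. Its argument "series" is one flat list of numbers, 5 for each row, row after row: the shift along the world's x, y, z in mm, then the turn about the world's z in rad, then the closure, from 0 (fully open) to 1 (shut). In form: [dx, dy, dz, spin, jaw, dx, dy, dz, spin, jaw, ...]. A call has 1 to 20 rows; each row shifts and turns the commanded pose from where the row before left it; what a row does not reach is not made up. A row lasts 1/8 s, in which the tool goes at most 62.5 mm and 10.7 degrees, less where a joint would pass 70% of its speed; a pose out of reach is approached as far as the arm can. A call is refused whole if a number of a shift passes 62.5 or a number of a turn 0.188, either way. A call with a gripper value outside its range is refused whole. The fingers move at their own pace and stop on an object; "squeeze" is the grip in N (left out, the last holds). Time passes only in rows, so rows that do not move let the fingers close. It gives the time, the measured TCP pose, the force, the opening and the grip force at its end, in the units of the state.
- manip.read_state(): the state, without advancing time (a new reading comes with each control period).
- manip.camera(name): name is "scene" or "top" or "wrist"; returns (picture, depth): 400x640x3 uint8, blue, green, red; 400x640 float32, mm along the optical axis (not along the pixel's ray), 0 where there is no reading.
- manip.camera_info(name): a dict with "fovy" (degrees; the focal length in pixels is half the picture's height over the tangent of half this angle, whatever the lens; pixels are square), "cx", "cy" (the principal point, pixels), "eye" and "orientation" of the camera in the world. Camera axes: x right, y down, z forward; pixel columns grow to the right and rows downward; lengths in mm; the calibration is good to about 2 mm. A picture is of the moment at which its call begins: read the wrist's pose just before it. camera_info takes no time and is no camera call; for the wrist camera it gives the pose at the moment of the call.
- manip.sign_off(): hands the job in; it is judged then, once.
The state is a dict: "clock": time; "joints": joint angles; "qd": joint speeds; "effort": joint torques, N m; "eef_pos": TCP position; "eef_rot": TCP orientation; "wrist_force": force on the tool from outside, world axes, zero at the start; "moment": the same for the moment, N m; "finger_gap": finger opening in mm; "finger_force": force on a finger pad.
Only numpy, scipy, OpenCV 4.12 (cv2) and the standard library are available. Lean on these libraries where they do the work, as an engineer would, in place of code of your own. Each camera call takes 0.05 s, during which the arm holds its last target. There are 200 camera calls.

## Working session

There is one attempt and no reset: what is moved stays moved. The work goes in short steps, Python scripts to look and compute and a tool call to move; the robot and the scene stay as the last step left them, time stands still between calls to the robot, and variables do not carry over. Pictures are saved under pics/ and viewed, at most 15 in all, crops included, and the job is handed in when it is done.

Besides the shell and the picture viewer there is one more tool, called by a JSON object that holds its "name" and its "arguments", one argument or row to a line. step_arm: Moves the arm, as the interface text tells. Its arguments: {"type":"object","properties":{"series":{"type":"array"},"squeeze":{"type":"number"}},"required":["series"]}

```bash
mkdir -p pics; cat > h.py <<'E'
import numpy as np, cv2
from cell import manip
def cam(n):
    i=manip.camera_info(n); p,d=manip.camera(n); return p,d,i
def R(i):
    o=np.array(i["orientation"],float)
    if o.shape==(3,3): return o
    from scipy.spatial.transform import Rotation as Q
    return Q.from_euler('xyz',o).as_matrix() if o.size==3 else Q.from_quat(o).as_matrix()
def foc(i): return 200/np.tan(np.radians(i["fovy"])/2)
def ray(i,u,v,z):
    d=R(i)@np.array([(u-i["cx"])/foc(i),(v-i["cy"])/foc(i),1]); e=np.array(i["eye"])
    return e+d*(z-e[2])/d[2]
def cloud(d,i):
    v,u=np.mgrid[:400,:640]; f=foc(i)
    P=np.stack([(u-i["cx"])/f*d,(v-i["cy"])/f*d,d],-1)
    return P@R(i).T+np.array(i["eye"])
E
python3 - <<'E'
from h import *
s=manip.read_state(); print(s)
for n in("top","scene"):
    p,d,i=cam(n); print(n,i); cv2.imwrite(f"pics/{n}0.png",p); np.savez(f"{n}0.npz",p=p,d=d)
E
```

```text
{'clock': 0.0, 'joints': array([ 1.22039856e+00,  3.00496680e-01,  1.52158218e+00, -3.05187675e-05,
        1.32068031e+00, -6.66080101e-02]), 'qd': array([-4.42360552e-04, -7.49430954e-06, -5.79280240e-05,  4.29582177e-04,
       -9.31448602e-04,  5.40682059e-04]), 'effort': array([ 1.56053084e-03, -5.31818104e+01, -3.52732229e+01,  7.08701368e-02,
        2.45766516e-02, -1.33669610e-04]), 'eef_pos': array([153.9217594 , 527.74789143, 200.87183027]), 'eef_rot': array([-3.14042675e+00, -4.81472411e-05,  2.85781044e+00]), 'wrist_force': array([-0.09711989,  0.37279523, -0.47029157]), 'moment': array([-0.00434094,  0.02470678, -0.04091955]), 'finger_force': 0.0, 'finger_gap': 94.30230014166082}
top {'fovy': 52.435337012283455, 'cx': 321.8831162112028, 'cy': 195.90877018495647, 'eye': array([ 488.88785509,    2.96372951, 1150.43497998]), 'orientation': array([-3.04161378, -0.01237975, -1.54600946])}
scene {'fovy': 54.09587424071979, 'cx': 315.98767670302584, 'cy': 197.53248908291692, 'eye': array([ 946.00447098, -461.462499  ,  972.8177037 ]), 'orientation': array([-2.54581759,  0.00267761,  0.6301033 ])}
```

View pics/top0.png

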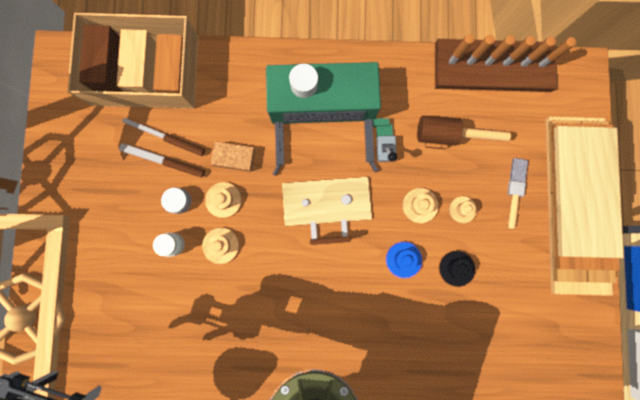

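View pics/scene0.png

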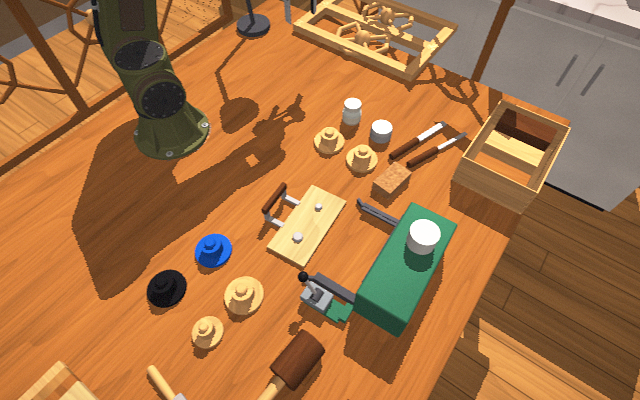

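The pictures show four wooden candidates, in top pixels: (223,199), (221,245), (421,205) and (463,209). The decoys are blue (404,259) and black (457,268), and the mallet, tin and jar are clearly other things. The tray is at about (327,200) and the switch ball at about (392,154). Next I'll measure these.

```bash
python3 - <<'E'
from h import *
i=manip.camera_info("top"); z=np.load("top0.npz"); P=cloud(z['d'],i); p=z['p']
print("bench z",np.median(P[280:300,100:150,2]),np.median(P[150:200,400:420,2]))
H=P[...,2]
for n,(u,v) in dict(A=(223,199),B=(221,245),C=(421,205),D=(463,209)).items():
    w=np.zeros(H.shape,bool); w[v-30:v+30,u-30:u+30]=1
    f=w&(H>7)&(H<70); l,m=cv2.connectedComponents(f.astype(np.uint8)); f=m==m[v,u]
    q=P[f]; t=P[f&(H>36)]; s=P[f&(H>50)]
    print(n,"flange dia",2*np.sqrt(f.sum()*(1150/foc(i))**2/np.pi),"c",np.r_[(q.min(0)+q.max(0))/2][:2],"hub",len(t),(t.min(0)+t.max(0))[:2]/2,np.ptp(t,0)[:2],"max",q[:,2].max())
# hub-scale upscaled mosaics
c=lambda u,v,a,b:cv2.resize(p[v-b:v+b,u-a:u+a],None,fx=4,fy=4,interpolation=cv2.INTER_CUBIC)
cv2.imwrite("pics/mid.png",cv2.resize(p[110:250,250:420],None,fx=4.2,fy=4.2,interpolation=cv2.INTER_CUBIC))
for nm,(u,v) in dict(spBroad=(347,200),spSlim=(306,203),ball=(392,155),hL=(314,240),hR=(348,236),railL=(277,170),railR=(372,166),railL2=(281,125),railR2=(368,125)).items():
    print(nm,P[v-1:v+2,u-1:u+2].reshape(-1,3).round(0).tolist()[::4])
E
```

```text
bench z -0.2318444182096755 0.405656341810527
A flange dia 99.9192737712504 c [587.645884   270.50214079] hub 346 [587.12878694 270.2291901 ] [55.13984857 53.82908876] max 60.879194265715796
B flange dia 101.64127347009922 c [460.64190721 272.6120775 ] hub 353 [459.89067528 271.30748118] [53.75883989 55.63321425] max 58.77395341470128
C flange dia 99.15006083893272 c [ 585.27484623 -284.63861131] hub 339 [ 586.63202945 -284.57994827] [52.94781775 55.53656075] max 60.54936105740762
D flange dia 76.08015187852357 c [ 576.89053438 -404.68364117] hub 187 [ 577.0259444  -405.74596752] [38.53336053 41.97202818] max 59.20602631413999
spBroad [[596.0, -76.0, 21.0], [593.0, -78.0, 24.0], [590.0, -81.0, 22.0]]
spSlim [[584.0, 39.0, 19.0], [582.0, 36.0, 21.0], [579.0, 33.0, 21.0]]
ball [[707.0, -184.0, 115.0], [704.0, -186.0, 119.0], [701.0, -188.0, 119.0]]
hL [[482.0, 13.0, 60.0], [480.0, 10.0, 68.0], [477.0, 8.0, 65.0]]
hR [[496.0, -82.0, 3.0], [493.0, -80.0, 63.0], [490.0, -83.0, 63.0]]
railL [[676.0, 123.0, 15.0], [675.0, 121.0, 8.0], [673.0, 119.0, 0.0]]
railR [[695.0, -145.0, 15.0], [691.0, -148.0, 18.0], [689.0, -151.0, 15.0]]
railL2 [[804.0, 116.0, 23.0], [801.0, 113.0, 23.0], [799.0, 110.0, 23.0]]
railR2 [[811.0, -131.0, 23.0], [808.0, -134.0, 25.0], [805.0, -137.0, 26.0]]
```

View pics/mid.png

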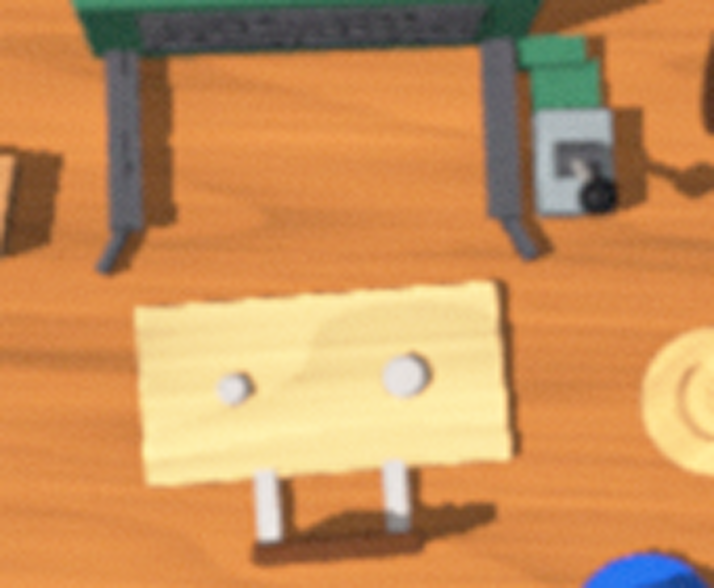

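Sizes from the top depth: A (587,270), B (460,272) and C (586,-285) are broad, and D (577,-405) is slim. Black and blue are decoys. I'm moving above A for the close check.

{"name": "step_arm", "arguments": {
  "series": [36, -22, 0, -0.108, 0, 36, -22, 0, -0.107, 0, 36, -22, 0, -0.107, 0, 36, -22, 0, -0.107, 0, 36, -22, 0, -0.107, 0, 36, -21, 0, -0.107, 0, 36, -21, 0, -0.107, 0, 36, -21, 0, -0.107, 0, 36, -21, 0, -0.107, 0, 36, -21, 0, -0.107, 0, 36, -21, 0, -0.108, 0, 37, -21, 0, -0.108, 0, 0, 0, 0, 0, 0, 0, 0, 0, 0, 0],
  "squeeze": 25
}}

```text
clock: 1.85
eef_pos: [586.5, 271.2, 201.0]
eef_rot: [-3.141, 0.0, 1.572]
wrist_force: [-0.6, -0.3, -0.2]
finger_gap: 94.2
finger_force: 0.0
```

```bash
python3 - <<'E'
from h import *
s=manip.read_state();print(s['clock'],s['eef_pos'],s['eef_rot'],s['finger_gap'])
p,d,i=cam("wrist");print(i); cv2.imwrite("pics/w1.png",p); np.savez("w1.npz",p=p,d=d)
P=cloud(d,i); print((d==0).mean())
for h in(50,36,7):
    m=(P[...,2]>h)&(P[...,2]<(64 if h>=50 else 50 if h==36 else 20))
    q=P[m]; print(h,m.sum(),q[:,:2].mean(0) if m.any() else 0)
E
```

```text
1.85 [586.5147577  271.18257526 200.98947557] [-3.14068177e+00  2.08582850e-04  1.57178144e+00] 94.1962498809485
{'fovy': 63.64599352961267, 'cx': 319.5735549308425, 'cy': 202.12547404134696, 'eye': array([587.17688135, 347.38538879, 384.74981532]), 'orientation': array([2.87085534e+00, 1.18700971e-03, 2.30160211e-04])}
0.00394140625
50 2946 [644.80155962 324.66103637]
36 10347 [603.71471506 334.37665362]
7 15862 [604.96779122 206.08195133]
```

View pics/w1.png

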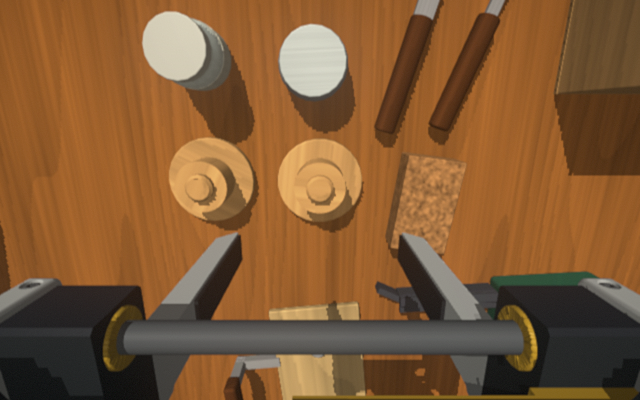

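The close crop confirms A (320,187) and B (200,188) are natural-wood broad bosses with their spigots up. The tin, jar and cork are at (312,60), (180,45) and (430,205). Next is a precise centre from the wrist view.

```bash
cat >> h.py <<'E'
def lev(P,i,xy,z,hr,r):
    """centre of the disc whose top is at height z: depth-masked top, outer contour cast on z, circle fit"""
    m=(np.hypot(P[...,0]-xy[0],P[...,1]-xy[1])<r+16)&(P[...,2]>z-hr)&(P[...,2]<z+20)
    m=cv2.morphologyEx(m.astype(np.uint8),cv2.MORPH_OPEN,np.ones((3,3)))
    c=max(cv2.findContours(m,cv2.RETR_EXTERNAL,cv2.CHAIN_APPROX_NONE)[0],key=cv2.contourArea)[:,0]
    q=np.array([ray(i,u,v,z)[:2] for u,v in c])
    from scipy.optimize import least_squares
    s=least_squares(lambda a:np.hypot(q[:,0]-a[0],q[:,1]-a[1])-a[2],[*xy,r],loss='soft_l1')
    k=cv2.moments(m,True); g=ray(i,k['m10']/k['m00'],k['m01']/k['m00'],z)[:2]
    return np.r_[s.x,g].round(1)
def boss(P,i,xy,big,z0=0):
    print(" spigot",lev(P,i,xy,z0+55,4,15 if big else 11)," hub",lev(P,i,xy,z0+46,4,28 if big else 20)," flange",lev(P,i,xy,z0+12,5,50 if big else 38))
E
python3 - <<'E'
from h import *
z=np.load("w1.npz"); 
p,d,i=cam("wrist"); P=cloud(d,i)
for dd in(d,):
    P=cloud(dd,i); boss(P,i,(587,270),1); boss(P,i,(460,272),1)
print(np.std(P[300:310,60:80,2]), np.median(P[250:300,20:60,2]))
E
```

```text
spigot [586.7 269.4  14.2 586.6 269.6]  hub [586.6 268.9  27.6 586.6 269.5]  flange [586.6 269.   49.  586.6 276.1]
 spigot [459.6 270.8  14.3 459.6 270.9]  hub [458.9 270.4  27.9 458.9 271. ]  flange [459.7 270.8  48.4 467.7 278.2]
1.306223604848788 1.6784616510926185
```

{"name": "step_arm", "arguments": {
  "series": [0, -35, 0, 0, 0, 0, -35, 0, 0, 0, 0, -35, 0, 0, 0, 0, -35, 0, 0, 0, 0, -35, 0, 0, 0, 1, -35, 0, 0, 0, 1, -35, 0, 0, 0, 1, -35, 0, 0, 0, 1, -35, 0, 0, 0, 1, -34, 0, 0, 0, 0, 0, 0, 0, 0, 0, 0, 0, 0, 0]
}}

```text
clock: 3.45
eef_pos: [591.9, -77.0, 201.6]
eef_rot: [3.141, -0.0, 1.572]
wrist_force: [-0.7, -0.5, 0.5]
finger_gap: 94.2
finger_force: 0.0
```

```bash
python3 - <<'E'
from h import *
s=manip.read_state();print(s['eef_pos'],s['eef_rot'])
p,d,i=cam("wrist"); cv2.imwrite("pics/w2.png",p); np.savez("w2.npz",p=p,d=d)
P=cloud(d,i)
b=lev(P,i,(593,-78),21,5,15); c=lev(P,i,(582,36),21,5,11); print(b,c,np.hypot(*(b-c)[:2]),"yaw",np.arctan2(-(c-b)[0],(c-b)[1]))
E
```

```text
[591.88759758 -76.97263696 201.62555114] [ 3.14139384e+00 -1.47809803e-04  1.57176171e+00]
[595.8 -76.5  14.1 595.8 -76.3] [584.5  36.9  10.2 584.5  37. ] 113.96161634515369 yaw 0.09931939903465567
```

View pics/w2.png

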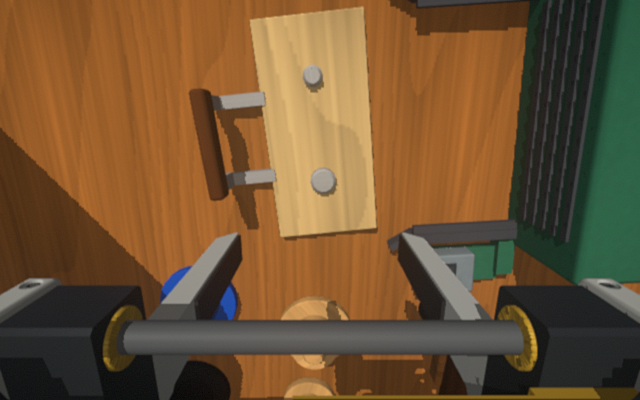

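The tray's spigots are at (322,180) thick and (312,75) thin, giving a broad seat of about (595.8,-76.4) and a tray yaw of about 0.099. Picking A now.

{"name": "step_arm", "arguments": {
  "series": [0, 35, 0, 0, 0, 0, 35, 0, 0, 0, 0, 35, 0, 0, 0, -1, 35, 0, 0, 0, -1, 35, 0, 0, 0, -1, 35, 0, 0, 0, -1, 35, 0, 0, 0, -1, 35, 0, 0, 0, 0, 35, 0, 0, 0, 0, 31, 0, 0, 0, 0, 0, -40, 0, 0, 0, 0, -40, 0, 0, 0, 0, -40, 0, 0, 0, 0, -25, 0, 0, 0, 0, -15, 0, 0, 0, 0, 0, 0, 0, 0, 0, 0, 0, 0]
}}

```text
clock: 5.62
eef_pos: [587.5, 268.5, 42.7]
eef_rot: [3.14, -0.001, 1.571]
wrist_force: [-0.1, -0.6, 0.5]
finger_gap: 94.0
finger_force: 0.0
```

```bash
python3 - <<'E'
from h import *
s=manip.read_state();print(s['eef_pos'],s['wrist_force'])
p,d,i=cam("wrist"); P=cloud(d,i)
print(lev(P,i,(586.7,269.3),55,4,15),lev(P,i,(586.7,269.3),46,4,28)); cv2.imwrite("pics/w3.png",p)
E
```

```text
[587.46440893 268.47220421  42.74965387] [-0.08004162 -0.64130721  0.48937109]
[586.7 270.3  14.4 586.7 270.6] [586.7 269.3  28.  586.6 270.4]
```

{"name": "step_arm", "arguments": {
  "series": [-0.8, 1, -1, 0, 0, 0, 0, 0, 0, 0.3, 0, 0, 0, 0, 0.6, 0, 0, 0, 0, 0.6, 0, 0, 0, 0, 0.6, 0, 0, 0, 0, 0.6, 0, 0, 0, 0, 0.6, 0, 0, 0, 0, 0.6]
}}

```text
clock: 6.68
eef_pos: [586.2, 269.0, 40.5]
eef_rot: [3.142, 0.0, 1.571]
wrist_force: [0.6, -0.7, -0.7]
finger_gap: 54.0
finger_force: 25.0
```

```bash
python3 - <<'E'
from h import *
s=manip.read_state();print(s['eef_pos'],s['wrist_force'])
p,d,i=cam("wrist"); P=cloud(d,i)
print(lev(P,i,(586.7,269.3),55,4,15),lev(P,i,(586.7,269.3),46,4,28)); cv2.imwrite("pics/w3.png",p)
E
```

```text
[586.22072179 268.98163781  40.45090888] [ 0.64260899 -0.65451709 -0.65234474]
[586.6 270.4  14.4 586.7 269.8] [586.6 269.   29.1 586.5 270.2]
```

{"name": "step_arm", "arguments": {
  "series": [0, 0, 20, 0, 0.6, 0, 0, 40, 0, 0.6, 0, 0, 40, 0, 0.6, 1, -32, 0, 0, 0.6, 1, -32, 0, 0, 0.6, 1, -32, 0, 0, 0.6, 1, -32, 0, 0, 0.6, 1, -32, 0, 0, 0.6, 1, -32, 0, 0, 0.6, 1, -32, 0, 0, 0.6, 1, -32, 0, 0, 0.6, 1, -32, 0, 0, 0.6, 0, -32, 0, 0, 0.6, 0, -25.7, 0, 0, 0.6, 0, 0, -30, 0, 0.6, 0, 0, -30, 0, 0.6, 0, 0, -15, 0, 0.6, 0, 0, 0, 0, 0.6, 0, 0, 0, 0, 0.6]
}}

```text
clock: 9.1
eef_pos: [595.9, -76.7, 66.9]
eef_rot: [3.14, 0.0, 1.571]
wrist_force: [0.7, -0.2, -1.4]
finger_gap: 53.8
finger_force: 25.0
```

```bash
python3 - <<'E'
from h import *
for k in range(3):
    s=manip.read_state();print(s['eef_pos'],s['wrist_force'],s['moment'])
    p,d,i=cam("wrist"); P=cloud(d,i); t=s['eef_pos']
    print(lev(P,i,t[:2],t[2]+14.5,4,15),lev(P,i,t[:2],t[2]+5.5,4,28))
    try: print(lev(P,i,(584.5,37),21,5,11))
    except Exception as e: print(e)
E
```

```text
[595.88958143 -76.7331869   66.92272406] [ 0.71015859 -0.17071396 -1.42033511] [-0.03129168  0.03433017 -0.02461728]
[596.2 -75.3  14.4 596.  -75.9] [596.2 -76.7  29.2 596.2 -75.4]
[584.6  37.   10.4 584.5  37.1]
[595.89450181 -76.76362482  66.92361785] [ 0.6815093  -0.42219798 -0.86866023] [-0.05699547  0.09650948 -0.02604892]
[596.2 -75.3  14.4 595.8 -75.9] [596.5 -76.6  29.1 596.3 -75.4]
[584.5  36.9  10.3 584.5  37. ]
[595.76229616 -76.76862847  66.71156175] [-0.26376175 -0.21620552 -1.06882956] [-0.07436948  0.11691901  0.04297112]
[596.1 -75.3  14.4 595.8 -76. ] [596.3 -76.7  29.1 596.2 -75.5]
[584.5  36.9  10.4 584.5  37.1]
```

{"name": "step_arm", "arguments": {
  "series": [-0.4, 0, -3, 0, 0.6, 0, 0, -3, 0, 0.6, 0, 0, -2, 0, 0.6, 0, 0, -2, 0, 0.6, 0, 0, -2, 0, 0.6, 0, 0, 0, 0, 0.6]
}}

```text
clock: 10.0
eef_pos: [594.7, -76.7, 53.2]
eef_rot: [-3.141, -0.0, 1.571]
wrist_force: [0.1, -0.1, -0.7]
finger_gap: 53.7
finger_force: 25.0
```

{"name": "step_arm", "arguments": {
  "series": [0, 0, -1, 0, 0.6, 0, 0, 0, 0, 0.6, 0, 0, 0, 0, 0.3, 0, 0, 0, 0, 0, 0, 0, 0, 0, 0, 0, 0, 0, 0, 0, 0, 0, 30, 0, 0, 0, 0, 60, 0, 0, 0, 0, 58, 0, 0, 0, 0, 0, 0, 0, 0, 0, 0, 0, 0]
}}

```text
clock: 11.38
eef_pos: [594.5, -76.7, 199.7]
eef_rot: [-3.141, -0.0, 1.571]
wrist_force: [0.5, -0.6, -1.0]
finger_gap: 94.2
finger_force: 0.0
```

```bash
python3 - <<'E'
from h import *
s=manip.read_state();print(s['eef_pos'])
p,d,i=cam("wrist"); P=cloud(d,i)
boss(P,i,(595.5,-76.5),1,12); m=np.hypot(P[...,0]-595.5,P[...,1]+76)<11
print("top z",np.median(P[m][P[m][:,2]>40][:,2]), "slim",lev(P,i,(584.5,37),21,5,11))
p,d,i=cam("top"); P=cloud(d,i)
for n,xy in dict(B=(460,271),C=(586,-285),D=(577,-405)).items(): print(n); boss(P,i,xy,n<'D')
E
```

```text
[594.5003461  -76.67570333 199.71697427]
 spigot [595.1 -76.2  14.2 595.1 -76. ]  hub [595.  -76.7  27.7 595.1 -76.1]  flange [595.2 -76.5  49.  595.2 -69.2]
top z 67.71248381878166 slim [584.4  37.   10.2 584.4  37. ]
B
 spigot [458.4 271.6  12.5 458.  271.3]  hub [459.4 271.4  26.6 459.2 271.6]  flange [459.9 271.8  48.  460.1 267.4]
C
 spigot [ 585.5 -285.3   11.9  585.5 -285.3]  hub [ 586.1 -284.2   26.6  586.  -284.1]  flange [ 585.1 -282.6   45.8  583.7 -278.4]
D
 spigot [ 574.8 -403.     8.   574.8 -403.3]  hub [ 577.7 -405.9   18.4  577.7 -405.9]  flange [ 576.6 -403.3   34.9  575.2 -395.9]
```

A is seated: its top reads 67.7 and its measured centre is 595.1,-76.4. Next is C.

{"name": "step_arm", "arguments": {
  "series": [-1, -26, 0, 0, 0, -1, -26, 0, 0, 0, -1, -26, 0, 0, 0, -1, -26, 0, 0, 0, -1, -26, 0, 0, 0, -1, -26, 0, 0, 0, -1, -26, 0, 0, 0, -1, -25, 0, 0, 0, 0, 0, 0, 0, 0, 0, 0, 0, 0, 0]
}}

```text
clock: 12.72
eef_pos: [586.9, -283.4, 200.2]
eef_rot: [-3.141, -0.0, 1.571]
wrist_force: [0.2, 1.2, -0.1]
finger_gap: 94.2
finger_force: 0.0
```

```bash
python3 - <<'E'
from h import *
s=manip.read_state();print(s['eef_pos'])
p,d,i=cam("wrist"); P=cloud(d,i)
boss(P,i,(586,-285),1)
E
```

```text
[ 586.85735856 -283.37537088  200.22384724]
 spigot [ 585.7 -286.7   14.1  585.7 -286.6]  hub [ 585.5 -287.2   27.6  585.5 -286.6]  flange [ 585.7 -287.1   49.1  585.9 -280. ]
```

{"name": "step_arm", "arguments": {
  "series": [-1.5, -3.8, -40, 0, 0, 0, 0, -40, 0, 0, 0, 0, -40, 0, 0, 0, 0, -25, 0, 0, 0, 0, -15, 0, 0, 0, 0, 0, 0, 0, 0, 0, 0, 0, 0.3, 0, 0, 0, 0, 0.6, 0, 0, 0, 0, 0.6, 0, 0, 0, 0, 0.6, 0, 0, 0, 0, 0.6, 0, 0, 0, 0, 0.6, 0, 0, 0, 0, 0.6]
}}

```text
clock: 14.4
eef_pos: [585.4, -287.6, 40.6]
eef_rot: [3.141, 0.0, 1.571]
wrist_force: [-0.3, -0.1, 3.0]
finger_gap: 54.0
finger_force: 25.0
```

```bash
python3 - <<'E'
from h import *
s=manip.read_state();print(s['eef_pos'],s['wrist_force']); t=s['eef_pos']
p,d,i=cam("wrist"); P=cloud(d,i)
print(lev(P,i,t[:2],55,4,15)-[*t[:2]]*2 if 0 else (lev(P,i,t[:2],55,4,15)[:2]-t[:2],lev(P,i,t[:2],46,4,28)[:2]-t[:2]))
E
```

```text
[ 585.36865711 -287.5594585    40.63081643] [-0.28394045 -0.09773678  2.98789303]
(array([0.33134289, 1.6594585 ]), array([0.23134289, 0.3594585 ]))
```

{"name": "step_arm", "arguments": {
  "series": [0, 0, 20, 0, 0.6, 0, 0, 40, 0, 0.6, 0, 0, 60, 0, 0.6, 1, 26, 0, 0, 0.6, 1, 26, 0, 0, 0.6, 1, 26, 0, 0, 0.6, 1, 26, 0, 0, 0.6, 1, 26, 0, 0, 0.6, 1, 26, 0, 0, 0.6, 1, 26, 0, 0, 0.6, 2.2, 28.6, 0, 0, 0.6, 0, 0, -30, 0, 0.6, 0, 0, -15, 0, 0.6, 0, 0, 0, 0, 0.6, 0, 0, 0, 0, 0.6]
}}

```text
clock: 16.32
eef_pos: [594.7, -77.0, 116.1]
eef_rot: [3.141, 0.0, 1.57]
wrist_force: [-0.7, 0.3, -1.3]
finger_gap: 53.7
finger_force: 25.0
```

```bash
python3 - <<'E'
from h import *
s=manip.read_state();print(s['eef_pos'],s['wrist_force']); t=s['eef_pos']
p,d,i=cam("wrist"); P=cloud(d,i)
print((lev(P,i,t[:2],t[2]+14.5,4,15)[:2],lev(P,i,t[:2],t[2]+5.5,4,28)[:2]),lev(P,i,(584.5,37),21,5,11))
E
```

```text
[594.74873276 -77.04777591 116.12161144] [-0.68776962  0.34865715 -1.29988255]
(array([595.1, -75.3]), array([595.2, -76.6])) [584.5  37.   10.4 584.5  37.1]
```

{"name": "step_arm", "arguments": {
  "series": [0, 0, -5, 0, 0.6, 0, 0, -4, 0, 0.6, 0, 0, -3, 0, 0.6, 0, 0, -2, 0, 0.6, 0, 0, -2, 0, 0.6, 0, 0, -1, 0, 0.6, 0, 0, 0, 0, 0.6]
}}

```text
clock: 17.25
eef_pos: [594.6, -77.0, 98.6]
eef_rot: [3.141, 0.0, 1.571]
wrist_force: [-0.6, -0.1, 1.6]
finger_gap: 53.5
finger_force: 25.0
```

Seated. I'll release, retreat and check, then go on to B via the D/top check.

{"name": "step_arm", "arguments": {
  "series": [0, 0, 0, 0, 0.3, 0, 0, 0, 0, 0, 0, 0, 0, 0, 0, 0, 0, 0, 0, 0, 0, 0, 30, 0, 0, 0, 0, 60, 0, 0, 0, 0, 12, 0, 0, 0, 0, 0, 0, 0, 0, 0, 0, 0, 0]
}}

```text
clock: 18.38
eef_pos: [593.9, -76.8, 198.7]
eef_rot: [-3.139, -0.0, 1.571]
wrist_force: [0.1, 0.3, -0.4]
finger_gap: 94.1
finger_force: 0.0
```

```bash
python3 - <<'E'
from h import *
s=manip.read_state();print(s['eef_pos'])
p,d,i=cam("wrist"); P=cloud(d,i)
boss(P,i,(595,-76.5),1,58); m=np.hypot(P[...,0]-595,P[...,1]+76)<11
print("top z",np.median(P[m][P[m][:,2]>80][:,2]), "slim",lev(P,i,(584.5,37),21,5,11))
p,d,i=cam("top"); P=cloud(d,i)
for n,xy in dict(B=(460,271),D=(577,-405)).items(): print(n); boss(P,i,xy,n<'D')
E
```

```text
[593.93563715 -76.81056449 198.66702682]
 spigot [594.9 -75.9  14.3 594.9 -75.7]  hub [594.8 -76.6  27.7 594.8 -75.8]  flange [594.8 -76.4  49.2 594.9 -67.7]
top z 113.66878793972549 slim [584.4  37.   10.2 584.4  37.1]
B
 spigot [458.8 272.   12.  458.8 271.7]  hub [459.9 272.7  25.8 459.5 272.8]  flange [459.7 271.7  48.3 459.5 267.6]
D
 spigot [ 576.5 -405.6    8.8  576.5 -405.6]  hub [ 576.8 -405.7   18.9  576.7 -405.6]  flange [ 576.7 -403.7   35.2  575.2 -396. ]
```

C is seated with its top at 113.7. On to B.

{"name": "step_arm", "arguments": {
  "series": [-11, 29, 0, 0, 0, -11, 29, 0, 0, 0, -11, 29, 0, 0, 0, -11, 29, 0, 0, 0, -11, 29, 0, 0, 0, -11, 29, 0, 0, 0, -11, 29, 0, 0, 0, -11, 29, 0, 0, 0, -11, 29, 0, 0, 0, -12, 29, 0, 0, 0, -12, 29, 0, 0, 0, -12, 29, 0, 0, 0, 0, 0, 0, 0, 0, 0, 0, 0, 0, 0]
}}

```text
clock: 20.23
eef_pos: [459.6, 270.6, 199.9]
eef_rot: [-3.141, 0.001, 1.571]
wrist_force: [2.1, -0.3, 0.0]
finger_gap: 93.7
finger_force: 0.0
```

```bash
python3 - <<'E'
from h import *
s=manip.read_state();print(s['eef_pos'])
p,d,i=cam("wrist"); P=cloud(d,i)
boss(P,i,(460,271),1)
E
```

```text
[459.55467127 270.58348114 199.91405874]
 spigot [458.6 270.7  14.2 458.6 270.8]  hub [458.6 270.2  27.6 458.6 270.7]  flange [458.6 270.3  49.1 458.7 277.2]
```

{"name": "step_arm", "arguments": {
  "series": [-1.3, -0.4, -40, 0, 0, 0, 0, -40, 0, 0, 0, 0, -40, 0, 0, 0, 0, -25, 0, 0, 0, 0, -14.5, 0, 0, 0, 0, 0, 0, 0, 0, 0, 0, 0, 0.3, 0, 0, 0, 0, 0.6, 0, 0, 0, 0, 0.6, 0, 0, 0, 0, 0.6, 0, 0, 0, 0, 0.6, 0, 0, 0, 0, 0.6, 0, 0, 0, 0, 0.6]
}}

```text
clock: 21.9
eef_pos: [458.8, 271.2, 42.2]
eef_rot: [3.14, -0.001, 1.571]
wrist_force: [-1.9, 0.2, 13.3]
finger_gap: 37.8
finger_force: 6.3
```

```bash
python3 - <<'E'
from h import *
s=manip.read_state();print(s['eef_pos'],s['wrist_force']); t=s['eef_pos']
p,d,i=cam("wrist"); P=cloud(d,i)
print((lev(P,i,t[:2],55,4,15)[:2]-t[:2],lev(P,i,t[:2],46,4,28)[:2]-t[:2]))
E
```

```text
[458.80013871 271.17910211  42.21962549] [-1.92141761  0.18214824 13.25489513]
(array([-0.50013871,  0.52089789]), array([-0.20013871, -0.37910211]))
```

```bash
python3 - <<'E'
from h import *
p,d,i=cam("wrist"); cv2.imwrite("pics/w4.png",p)
s=manip.read_state();print(s['eef_pos'],s['wrist_force'],s['finger_gap'],s['finger_force'],s['joints'])
P=cloud(d,i); t=s['eef_pos']; m=np.hypot(P[...,0]-t[0],P[...,1]-t[1])<11; print(np.median(P[m][:,2]))
boss(P,i,t[:2],1)
E
```

```text
[458.77168138 271.16195294  42.20742025] [-4.05193422  0.1574116  13.50668671] 37.892239913414365 6.562345738057047 [4.64957090e-01 4.50514542e-01 1.71970154e+00 3.07046873e-04
 9.69429260e-01 4.64785486e-01]
55.65058127227553
 spigot [458.3 271.6  14.4 458.4 272.2]  hub [458.5 270.9  27.9 458.8 272.3]  flange [458.3 272.3  47.5 458.1 291.6]
```

View pics/w4.png

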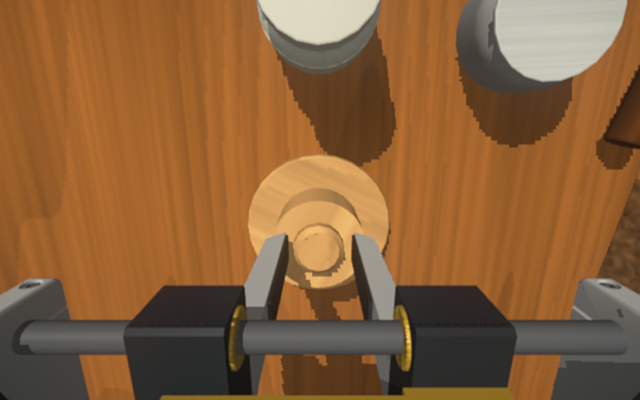

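The picture shows B at (318,248), with the fingertips at (285,240) and (355,240) overlapping the hub rim. I'll check their heights.

```bash
python3 - <<'E'
from h import *
p,d,i=cam("wrist"); P=cloud(d,i)
for v in(225,238,246,262):
    print(v,[(u,*P[v,u].round(0).astype(int).tolist()) for u in range(240,400,8)])
q=cv2.imread("pics/w3.png"); cv2.imwrite("pics/cmp.png",np.hstack([cv2.resize(a[130:310,210:430],None,fx=1.8,fy=1.8) for a in(q,p)]))
E
```

```text
225 [(240, 400, 267, 1), (248, 409, 272, 13), (256, 415, 272, 12), (264, 420, 272, 13), (272, 426, 272, 12), (280, 436, 284, 48), (288, 441, 284, 47), (296, 445, 284, 47), (304, 450, 284, 47), (312, 455, 285, 50), (320, 459, 286, 52), (328, 464, 284, 47), (336, 469, 284, 47), (344, 474, 283, 46), (352, 478, 283, 46), (360, 484, 281, 40), (368, 493, 271, 12), (376, 499, 272, 13), (384, 504, 272, 13), (392, 513, 267, 1)]
238 [(240, 400, 257, 0), (248, 406, 257, 1), (256, 414, 262, 12), (264, 420, 262, 12), (272, 432, 279, 56), (280, 437, 279, 55), (288, 440, 276, 47), (296, 446, 278, 53), (304, 459, 347, 226), (312, 455, 279, 55), (320, 459, 279, 55), (328, 464, 279, 55), (336, 469, 278, 54), (344, 474, 275, 46), (352, 478, 277, 50), (360, 482, 278, 54), (368, 487, 279, 55), (376, 499, 262, 13), (384, 505, 262, 14), (392, 513, 257, 2)]
246 [(240, 399, 250, 0), (248, 405, 251, 0), (256, 414, 256, 13), (264, 430, 279, 68), (272, 434, 279, 66), (280, 438, 279, 67), (288, 440, 270, 47), (296, 446, 273, 54), (304, 450, 275, 57), (312, 455, 274, 56), (320, 459, 275, 57), (328, 464, 274, 56), (336, 469, 274, 56), (344, 474, 270, 46), (352, 478, 273, 52), (360, 481, 279, 68), (368, 485, 279, 66), (376, 489, 279, 66), (384, 508, 250, 1), (392, 514, 251, 2)]
262 [(240, 399, 238, 2), (248, 405, 238, 2), (256, 429, 279, 85), (264, 433, 279, 86), (272, 436, 279, 85), (280, 440, 278, 84), (288, 440, 260, 47), (296, 445, 260, 47), (304, 450, 264, 55), (312, 455, 264, 56), (320, 459, 264, 56), (328, 464, 264, 55), (336, 469, 264, 55), (344, 474, 260, 47), (352, 478, 264, 56), (360, 479, 277, 83), (368, 482, 279, 86), (376, 486, 279, 86), (384, 490, 279, 86), (392, 514, 238, 2)]
```

View pics/cmp.png

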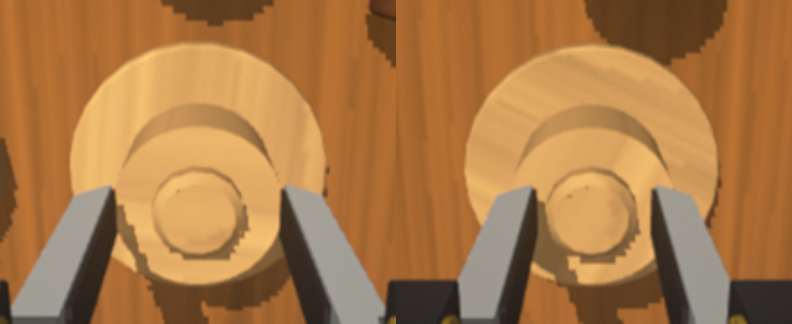

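```bash
python3 - <<'E'
from h import *
z=np.load("w2.npz"); i0=manip.camera_info("wrist"); t0=manip.read_state()['eef_pos']; d=z['d']
i=dict(i0); P=cloud(d,i)-t0   # relative to TCP (same tool orientation)
for u in(225,232,238): print(u,[(v,*P[v,u].round(0).astype(int).tolist()) for v in range(226,300,8)])
p,d,i=cam("wrist"); P=cloud(d,i)-t0
for u in(276,282): print(u,[(v,*P[v,u].round(0).astype(int).tolist()) for v in range(226,300,8)])
print(manip.read_state()['eef_pos'],manip.read_state()['wrist_force'],manip.read_state()['finger_gap'],manip.read_state()['finger_force'])
E
```

```text
225 [(226, -119, -62, -201), (234, -120, -72, -200), (242, -51, 8, 19), (250, -49, 7, 29), (258, -47, 6, 37), (266, -47, 3, 38), (274, -46, -1, 39), (282, -47, -5, 40), (290, -46, -8, 42), (298, -123, -157, -190)]
232 [(226, -110, -61, -201), (234, -51, 8, 6), (242, -48, 7, 16), (250, -47, 5, 23), (258, -47, 1, 25), (266, -47, -3, 26), (274, -46, -7, 28), (282, -116, -140, -200), (290, -114, -147, -192), (298, -114, -157, -189)]
238 [(226, -103, -62, -201), (234, -103, -73, -202), (242, -47, 4, 11), (250, -47, 0, 11), (258, -47, -4, 13), (266, -47, -9, 14), (274, -107, -129, -201), (282, -108, -140, -201), (290, -109, -152, -201), (298, -109, -164, -201)]
276 [(226, -25, 12, 4), (234, -26, 7, 4), (242, -24, 7, 18), (250, -22, 7, 29), (258, -21, 8, 39), (266, -20, 6, 45), (274, -19, 6, 53), (282, -19, 5, 57), (290, -18, 3, 60), (298, -19, -2, 60)]
282 [(226, -22, 12, 5), (234, -22, 8, 7), (242, -20, 7, 18), (250, -19, 6, 26), (258, -18, 6, 36), (266, -19, 2, 36), (274, -19, -2, 37), (282, -19, -6, 38), (290, -29, -58, -42), (298, -29, -65, -42)]
[458.73627896 271.15108218  42.17427533] [-3.06471518  0.63870339 13.7749785 ] 37.65291646934052 6.510899882996455
```

Measured in the camera, the fingertips end about 4 mm above the reported TCP height, not 25 mm below it. So here they're resting on the hub's top, which explains the 13 N upward force. I'll lift off, open and go deeper in steps, watching the force.

{"name": "step_arm", "arguments": {
  "series": [0, 0, 10, 0, 0.6, 0, 0, 5, 0, 0.3, 0, 0, 0, 0, 0, 0, 0, 0, 0, 0, 0, 0, 0, 0, 0, -0.6, -0.9, 0, 0, 0, 0, 0, -15, 0, 0, 0, 0, -5, 0, 0, 0, 0, -5, 0, 0, 0, 0, 0, 0, 0, 0, 0, 0, 0, 0]
}}

```text
clock: 23.48
eef_pos: [457.7, 269.9, 31.1]
eef_rot: [3.141, -0.0, 1.571]
wrist_force: [0.1, 0.1, 0.0]
finger_gap: 94.3
finger_force: 0.0
```

```bash
python3 - <<'E'
from h import *
s=manip.read_state(); t=s['eef_pos']; print(t,s['wrist_force'],s['finger_gap'])
p,d,i=cam("wrist"); P=cloud(d,i); boss(P,i,(458.5,271),1)
Q=P-t
for u in(225,232,238): print(u,[(v,*Q[v,u].round(0).astype(int).tolist()) for v in range(226,270,8)])
E
```

```text
[457.7150516  269.85301289  31.12356203] [0.07317923 0.07998518 0.00980572] 94.34385743465455
 spigot [458.3 271.7  14.4 458.3 272.1]  hub [458.3 270.6  28.1 458.3 271.8]  flange [458.3 271.3  48.3 458.3 287.1]
225 [(226, -66, -1, -31), (234, -66, -6, -30), (242, -51, 8, 20), (250, -48, 8, 31), (258, -47, 6, 36), (266, -46, 3, 39)]
232 [(226, -61, -1, -31), (234, -51, 8, 7), (242, -48, 7, 18), (250, -46, 6, 25), (258, -47, 1, 25), (266, -47, -3, 26)]
238 [(226, -57, -1, -31), (234, -57, -7, -31), (242, -47, 4, 11), (250, -47, 0, 12), (258, -47, -4, 13), (266, -47, -9, 15)]
```

{"name": "step_arm", "arguments": {
  "series": [0, 0, -6, 0, 0, 0, 0, -6, 0, 0, 0, 0, -5, 0, 0, 0, 0, 0, 0, 0, 0, 0, 0, 0, 0.3, 0, 0, 0, 0, 0.6, 0, 0, 0, 0, 0.6, 0, 0, 0, 0, 0.6, 0, 0, 0, 0, 0.6, 0, 0, 0, 0, 0.6, 0, 0, 0, 0, 0.6]
}}

```text
clock: 24.9
eef_pos: [457.7, 269.8, 14.0]
eef_rot: [3.141, -0.0, 1.571]
wrist_force: [-0.8, -0.2, 2.9]
finger_gap: 55.3
finger_force: 25.0
```

```bash
python3 - <<'E'
from h import *
s=manip.read_state();print(s['eef_pos'],s['wrist_force']); t=s['eef_pos']
p,d,i=cam("wrist"); P=cloud(d,i); cv2.imwrite("pics/w5.png",p)
print((lev(P,i,t[:2],55,4,15)[:2]-t[:2],lev(P,i,t[:2],46,4,28)[:2]-t[:2]))
E
```

```text
[457.65339854 269.79629164  14.01089911] [-0.82404752 -0.24899076  2.88501665]
(array([0.44660146, 2.10370836]), array([0.34660146, 0.20370836]))
```

{"name": "step_arm", "arguments": {
  "series": [0, 0, 30, 0, 0.6, 0, 0, 60, 0, 0.6, 0, 0, 60, 0, 0.6, 11.4, -28.9, 0, 0, 0.6, 11.4, -28.9, 0, 0, 0.6, 11.4, -28.9, 0, 0, 0.6, 11.4, -28.9, 0, 0, 0.6, 11.4, -28.9, 0, 0, 0.6, 11.4, -28.9, 0, 0, 0.6, 11.4, -28.9, 0, 0, 0.6, 11.4, -28.9, 0, 0, 0.6, 11.4, -28.9, 0, 0, 0.6, 11.4, -28.9, 0, 0, 0.6, 11.4, -28.9, 0, 0, 0.6, 11.4, -28.9, 0, 0, 0.6, 0, 0, -20, 0, 0.6, 0, 0, -10, 0, 0.6, 0, 0, 0, 0, 0.6, 0, 0, 0, 0, 0.6]
}}

```text
clock: 27.32
eef_pos: [594.6, -76.7, 134.6]
eef_rot: [3.141, 0.0, 1.571]
wrist_force: [0.2, -0.5, -0.8]
finger_gap: 55.2
finger_force: 25.0
```

```bash
python3 - <<'E'
from h import *
s=manip.read_state();print(s['eef_pos'],s['wrist_force']); t=s['eef_pos']
p,d,i=cam("wrist"); P=cloud(d,i)
print(lev(P,i,t[:2],t[2]+41,4,15)[:2]-t[:2],lev(P,i,t[:2],t[2]+32,4,28)[:2]-t[:2]); m=np.hypot(P[...,0]-t[0],P[...,1]-t[1]-1)<9
print("top rel",np.median(P[m][:,2])-t[2])
E
```

```text
[594.62403103 -76.72920939 134.62264311] [ 0.21385937 -0.5248775  -0.75513245]
[0.47596897 2.12920939] [0.57596897 0.42920939]
top rel 41.6252238079166
```

{"name": "step_arm", "arguments": {
  "series": [-0.1, -0.2, -5, 0, 0.6, 0, 0, -4, 0, 0.6, 0, 0, -3, 0, 0.6, 0, 0, -2, 0, 0.6, 0, 0, -1.5, 0, 0.6, 0, 0, -1, 0, 0.6, 0, 0, 0, 0, 0.6]
}}

```text
clock: 28.25
eef_pos: [594.4, -77.2, 118.0]
eef_rot: [3.141, 0.0, 1.571]
wrist_force: [-3.4, 0.2, 4.0]
finger_gap: 55.6
finger_force: 25.0
```

{"name": "step_arm", "arguments": {
  "series": [0, 0, 0, 0, 0.4, 0, 0, 0, 0, 0.2, 0, 0, 0, 0, 0, 0, 0, 0, 0, 0, 0, 0, 0, 0, 0, 0, 0, 40, 0, 0, 0, 0, 45, 0, 0, 0, 0, 0, 0, 0, 0, 0, 0, 0, 0]
}}

```text
clock: 29.38
eef_pos: [594.0, -77.2, 201.6]
eef_rot: [-3.141, -0.0, 1.571]
wrist_force: [-0.4, -0.4, -0.3]
finger_gap: 93.8
finger_force: 0.0
```

```bash
python3 - <<'E'
from h import *
s=manip.read_state();print(s['eef_pos'])
p,d,i=cam("wrist"); P=cloud(d,i)
boss(P,i,(595,-76.5),1,104); m=np.hypot(P[...,0]-595,P[...,1]+75)<9
print("top z",np.median(P[m][P[m][:,2]>110][:,2]), "slim",lev(P,i,(584.5,37),21,5,11))
p,d,i=cam("top"); P=cloud(d,i); cv2.imwrite("pics/t2.png",p)
boss(P,i,(577,-405),0)
boss(P,i,(595,-76.5),1,104)
E
```

```text
[593.98434682 -77.16752548 201.59609512]
 spigot [594.7 -75.8  14.3 594.7 -75.5]  hub [594.7 -76.6  27.8 594.7 -75.7]  flange [594.7 -76.4  49.2 594.7 -65.8]
top z 159.67169786252492 slim [584.5  37.   10.3 584.4  37.1]
 spigot [ 578.1 -406.5    8.4  577.9 -406.7]  hub [ 575.5 -404.5   18.   575.6 -404.5]  flange [ 576.5 -403.3   35.   575.  -396. ]Traceback (most recent call last):
  File "<stdin>", line 8, in <module>
  File "h.py", line 29, in boss
    print(" spigot",lev(P,i,xy,z0+55,4,15 if big else 11)," hub",lev(P,i,xy,z0+46,4,28 if big else 20)," flange",lev(P,i,xy,z0+12,5,50 if big else 38))
                    ~~~^^^^^^^^^^^^^^^^^^^^^^^^^^^^^^^^^^
  File "h.py", line 22, in lev
    c=max(cv2.findContours(m,cv2.RETR_EXTERNAL,cv2.CHAIN_APPROX_NONE)[0],key=cv2.contourArea)[:,0]
      ~~~^^^^^^^^^^^^^^^^^^^^^^^^^^^^^^^^^^^^^^^^^^^^^^^^^^^^^^^^^^^^^^^^^^^^^^^^^^^^^^^^^^^^
ValueError: max() iterable argument is empty
```

The three broad bosses are seated, with the top at 159.7. Next is slim boss D.

{"name": "step_arm", "arguments": {
  "series": [-1.6, -30, 0, 0, 0, -1.6, -30, 0, 0, 0, -1.6, -30, 0, 0, 0, -1.6, -30, 0, 0, 0, -1.6, -30, 0, 0, 0, -1.6, -30, 0, 0, 0, -1.6, -30, 0, 0, 0, -1.6, -30, 0, 0, 0, -1.6, -30, 0, 0, 0, -1.6, -30, 0, 0, 0, -1, -28, 0, 0, 0, 0, 0, 0, 0, 0, 0, 0, 0, 0, 0]
}}

```text
clock: 31.1
eef_pos: [577.3, -404.4, 201.6]
eef_rot: [-3.141, -0.001, 1.571]
wrist_force: [0.1, 0.4, 0.2]
finger_gap: 94.1
finger_force: 0.0
```

```bash
python3 - <<'E'
from h import *
s=manip.read_state();print(s['eef_pos'])
p,d,i=cam("wrist"); P=cloud(d,i)
boss(P,i,(577,-405),0)
E
```

```text
[ 577.32167638 -404.44027049  201.58103547]
 spigot [ 576.6 -407.5   10.3  576.6 -407.4]  hub [ 576.7 -408.    19.6  576.7 -407.7]  flange [ 576.7 -407.8   37.2  576.9 -402.4]
```

{"name": "step_arm", "arguments": {
  "series": [-1.1, -3.8, -50, 0, 0, 0, 0, -50, 0, 0, 0, 0, -40, 0, 0, 0, 0, -25, 0, 0, 0, 0, -15, 0, 0, 0, 0, -7.5, 0, 0, 0, 0, 0, 0, 0, 0, 0, 0, 0, 0.4, 0, 0, 0, 0, 0.75, 0, 0, 0, 0, 0.75, 0, 0, 0, 0, 0.75, 0, 0, 0, 0, 0.75, 0, 0, 0, 0, 0.75, 0, 0, 0, 0, 0.75]
}}

```text
clock: 32.9
eef_pos: [576.2, -409.0, 14.9]
eef_rot: [-3.142, -0.0, 1.571]
wrist_force: [-0.6, -0.0, 0.3]
finger_gap: 39.2
finger_force: 25.0
```

```bash
python3 - <<'E'
from h import *
s=manip.read_state();print(s['eef_pos'],s['wrist_force']); t=s['eef_pos']
p,d,i=cam("wrist"); P=cloud(d,i)
print(lev(P,i,t[:2],55,4,11)[:2]-t[:2],lev(P,i,t[:2],46,4,20)[:2]-t[:2])
E
```

```text
[ 576.18234693 -409.03439109   14.94348137] [-0.5652109  -0.01559251  0.34426344]
[0.41765307 2.63439109] [0.31765307 0.23439109]
```

{"name": "step_arm", "arguments": {
  "series": [0, 0, 30, 0, 0.75, 0, 0, 55, 0, 0.75, 0, 0, 55, 0, 0.75, 0, 0, 50, 0, 0.75, 0.6, 32.4, 0, 0, 0.75, 0.6, 32.4, 0, 0, 0.75, 0.6, 32.4, 0, 0, 0.75, 0.6, 32.4, 0, 0, 0.75, 0.6, 32.4, 0, 0, 0.75, 0.6, 32.4, 0, 0, 0.75, 0.6, 32.4, 0, 0, 0.75, 0.6, 32.4, 0, 0, 0.75, 0.8, 32.4, 0, 0, 0.75, 0.8, 32.4, 0, 0, 0.75, 0.8, 32.4, 0, 0, 0.75, 0.8, 32.4, 0, 0, 0.75, 0, 0, 0, 0, 0.75, 0, 0, 0, 0, 0.75]
}}

```text
clock: 35.2
eef_pos: [584.2, -20.7, 204.9]
eef_rot: [-3.141, 0.0, 1.571]
wrist_force: [-0.5, -0.8, -1.4]
finger_gap: 39.8
finger_force: 25.0
```

```bash
python3 - <<'E'
from h import *
s=manip.read_state();t=s['eef_pos'];print(t)
p,d,i=cam("wrist"); P=cloud(d,i)
print(lev(P,i,(584.5,37),21,5,11),"held",lev(P,i,t[:2],t[2]+40,4,11)[:2]-t[:2],lev(P,i,t[:2],t[2]+31,4,20)[:2]-t[:2])
E
```

```text
[584.15311284 -20.65950392 204.90547898]
[584.3  37.4  10.2 584.3  37.4] held [0.44688716 2.45950392] [0.64688716 0.35950392]
```

{"name": "step_arm", "arguments": {
  "series": [-0.4, 29, 0, 0, 0.75, 0, 28.3, 0, 0, 0.75, 0, 0, -50, 0, 0.75, 0, 0, -50, 0, 0.75, 0, 0, -40, 0, 0.75, 0, 0, -19, 0, 0.75, 0, 0, 0, 0, 0.75, 0, 0, 0, 0, 0.75]
}}

```text
clock: 36.25
eef_pos: [584.8, 36.9, 47.7]
eef_rot: [3.139, 0.0, 1.571]
wrist_force: [0.4, -1.0, -1.3]
finger_gap: 39.1
finger_force: 25.0
```

```bash
python3 - <<'E'
from h import *
s=manip.read_state();t=s['eef_pos'];print(t,s['wrist_force'])
E
```

```text
[584.77720618  36.87459757  47.66936543] [ 0.38798108 -0.99582781 -1.28909263]
```

{"name": "step_arm", "arguments": {
  "series": [-0.6, -0.2, -5, 0, 0.75, 0, 0, -4, 0, 0.75, 0, 0, -4, 0, 0.75, 0, 0, -3, 0, 0.75, 0, 0, -2, 0, 0.75, 0, 0, -1.5, 0, 0.75, 0, 0, 0, 0, 0.75, 0, 0, 0, 0, 0.75]
}}

```text
clock: 37.25
eef_pos: [583.3, 36.9, 26.9]
eef_rot: [3.141, -0.0, 1.571]
wrist_force: [-3.4, -0.6, 4.8]
finger_gap: 39.7
finger_force: 25.0
```

{"name": "step_arm", "arguments": {
  "series": [0, 0, 0, 0, 0.5, 0, 0, 0, 0, 0.2, 0, 0, 0, 0, 0, 0, 0, 0, 0, 0, 0, 0, 0, 0, 0, 0, 0, 40, 0, 0, 0, 0, 60, 0, 0, 0, 0, 60, 0, 0, 0, 0, 60, 0, 0, 0, 0, 30, 0, 0, 0, 0, 0, 0, 0, 0, 0, 0, 0, 0]
}}

```text
clock: 38.75
eef_pos: [582.8, 36.9, 274.9]
eef_rot: [-3.14, 0.0, 1.571]
wrist_force: [-0.4, -0.5, -0.3]
finger_gap: 94.0
finger_force: 0.0
```

```bash
python3 - <<'E'
from h import *
s=manip.read_state();print(s['eef_pos'])
p,d,i=cam("wrist"); P=cloud(d,i); cv2.imwrite("pics/w6.png",p); np.savez("w6.npz",p=p,d=d,P=P)
boss(P,i,(584,37),0,12); m=np.hypot(P[...,0]-584,P[...,1]-37)<8
print("top z",np.median(P[m][P[m][:,2]>40][:,2]))
try: boss(P,i,(594.7,-76),1,104)
except Exception as e: print(e)
p,d,i=cam("top"); np.savez("t3.npz",p=p,d=d); q,d,i=cam("scene"); cv2.imwrite("pics/ts3.png",np.vstack([p[30:300,:],q[0:330]])); 
E
```

```text
[582.83895713  36.87134376 274.92654858]
 spigot [583.4  38.   10.1 583.4  38.1]  hub [583.5  37.7  19.6 583.5  37.9]  flange [583.4  37.8  37.  583.3  42.1]
top z 67.6979756599319
 spigot [594.6 -74.9  14.4 594.6 -74.7]  hub [594.5 -76.3  28.2 594.5 -75.7]  flange [594.4 -74.6  48.2 593.7 -60.7]
```

View pics/ts3.png

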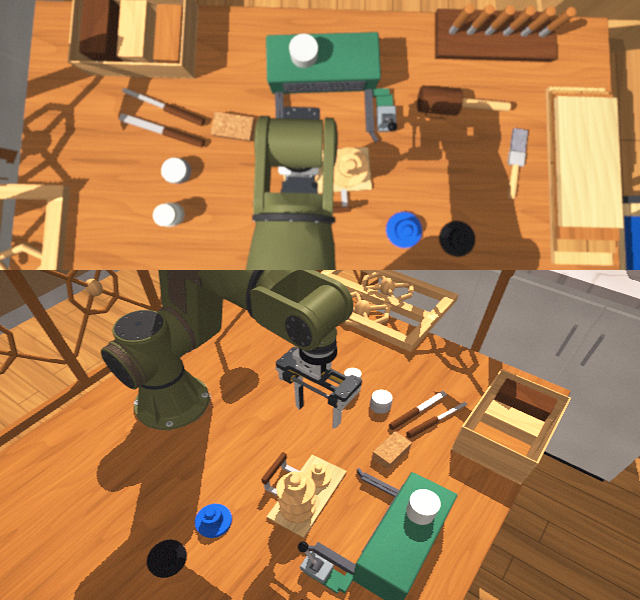

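View pics/w6.png

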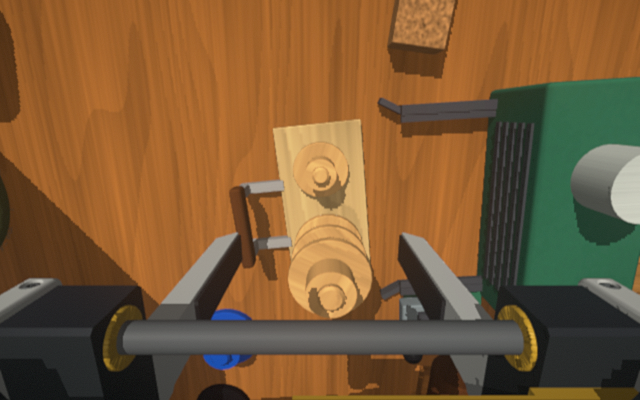

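The stacks are complete: slim at (320,170), broad at (330,297), and no wooden boss is left on the bench. The rails appear at (450,108) and (440,285). Next I'll fit the slot, handle and switch.

```bash
python3 - <<'E'
from h import *
def fit(q): # x vs y=a+b x
    b,a=np.polyfit(q[:,0]-720,q[:,1],1)
    for _ in range(3):
        r=q[:,1]-a-b*(q[:,0]-720); k=abs(r)<8; b,a=np.polyfit(q[k,0]-720,q[k,1],1)
    return round(a,1),round(b,4),k.sum(),q[:,0].min().round(),q[:,0].max().round()
z=np.load("top0.npz"); Pt=cloud(z['d'],manip.camera_info("top"))
w6=np.load("w6.npz"); 
for nm,P in(("top",Pt),("w6",w6['P'])):
    for s,lo,hi in(("L",90,150),("R",-165,-115)):
        m=(P[...,2]>20)&(P[...,2]<32)&(P[...,0]>690)&(P[...,0]<790)&(P[...,1]>lo)&(P[...,1]<hi)
        q=P[m]
        if len(q)>30: 
            g=np.c_[q[:,0].round(-1)] ; 
            print(nm,s,fit(q),"width",[(int(x),round(np.percentile(q[g[:,0]==x,1],3),1),round(np.percentile(q[g[:,0]==x,1],97),1)) for x in np.unique(g)[1:-1:3]])
P=Pt
# dryer front: x where z>40 begins, vs y
m=(P[...,2]>40)&(P[...,0]>700)&(P[...,0]<870)
fr=[(y,P[m&(abs(P[...,1]-y)<4)][:,0].min().round(1)) for y in range(-110,100,30)]; print("front",fr)
# rail flare ends
for s,lo,hi in(("L",90,170),("R",-175,-115)):
    m=(P[...,2]>12)&(P[...,2]<32)&(P[...,0]>640)&(P[...,0]<790)&(P[...,1]>lo)&(P[...,1]<hi)
    q=P[m]; print(s,[(x,q[abs(q[:,0]-x)<3][:,1].mean().round(1)) for x in range(655,790,10) if (abs(q[:,0]-x)<3).any()])
# handle
for P in(Pt,w6['P']):
    m=(P[...,2]>50)&(P[...,2]<75)&(P[...,0]>440)&(P[...,0]<505)&(P[...,1]<60)&(P[...,1]>-110)
    q=P[m]; c=q.mean(0); u,sv,vt=np.linalg.svd(q[:,:2]-c[:2],full_matrices=False); pr=(q[:,:2]-c[:2])@vt[0]
    print("handle",len(q),c.round(1),vt[0],pr.min().round(),pr.max().round(),np.percentile(q[:,2],90))
m=(Pt[...,2]>90)&(abs(Pt[...,0]-704)<30)&(abs(Pt[...,1]+186)<30); q=Pt[m]; print("ball",q.mean(0),(q.min(0)+q.max(0))/2,q[:,2].max())
E
```

```text
top L (np.float64(116.8), np.float64(0.0364), np.int64(205), np.float64(691.0), np.float64(790.0)) width [(700, np.float64(103.8), np.float64(125.5)), (730, np.float64(107.1), np.float64(126.9)), (760, np.float64(108.3), np.float64(127.8))]
top R (np.float64(-140.6), np.float64(0.0919), np.int64(170), np.float64(694.0), np.float64(790.0)) width [(700, np.float64(-146.6), np.float64(-130.5)), (730, np.float64(-160.8), np.float64(-126.8)), (760, np.float64(-159.2), np.float64(-126.2))]
w6 L (np.float64(113.9), np.float64(0.058), np.int64(992), np.float64(690.0), np.float64(790.0)) width [(700, np.float64(102.6), np.float64(122.5)), (730, np.float64(103.8), np.float64(124.9)), (760, np.float64(105.1), np.float64(126.1))]
w6 R (np.float64(-150.4), np.float64(-0.7583), np.int64(135), np.float64(693.0), np.float64(790.0)) width [(700, np.float64(-151.1), np.float64(-130.4)), (730, np.float64(-164.3), np.float64(-159.3))]
front [(-110, np.float64(821.2)), (-80, np.float64(819.6)), (-50, np.float64(817.8)), (-20, np.float64(815.6)), (10, np.float64(813.2)), (40, np.float64(812.0)), (70, np.f
[... 266 characters left out ...]
t64(116.9)), (765, np.float64(119.0)), (775, np.float64(118.5)), (785, np.float64(119.1))]
R [(655, np.float64(-125.2)), (685, np.float64(-156.5)), (695, np.float64(-150.2)), (705, np.float64(-148.5)), (715, np.float64(-141.2)), (725, np.float64(-138.8)), (735, np.float64(-139.2)), (745, np.float64(-139.0)), (755, np.float64(-137.0)), (765, np.float64(-138.8)), (775, np.float64(-136.5)), (785, np.float64(-143.9))]
handle 247 [481.8 -31.5  66. ] [ 0.09771338 -0.9952146 ] -55.0 54.0 68.63858372382238
handle 1132 [483.  -28.2  65.1] [ 0.11390718 -0.9934914 ] -50.0 59.0 68.3734273234428
ball [ 702.50490386 -185.8698779   112.95441607] [ 704.65325691 -186.1685724   111.68102396] 120.8066018728041
```

{"name": "step_arm", "arguments": {
  "series": [7.5, -28, 0, 0, 0, 7.5, -28, 0, 0, 0, 7.5, -28, 0, 0, 0, 7.5, -28, 0, 0, 0, 7.5, -28, 0, 0, 0, 7.5, -28, 0, 0, 0, 7.5, -28, 0, 0, 0, 7.5, -28, 0, 0, 0, 7, -27, 0, 0, 0, 0, 0, 0, 0, 0, 0, 0, 0, 0, 0]
}}

```text
clock: 40.28
eef_pos: [650.1, -213.4, 275.8]
eef_rot: [-3.141, -0.001, 1.571]
wrist_force: [-0.0, 0.0, -0.8]
finger_gap: 93.5
finger_force: 0.0
```

```bash
python3 - <<'E'
from h import *
s=manip.read_state();t=s['eef_pos'];print(t)
p,d,i=cam("wrist"); P=cloud(d,i); cv2.imwrite("pics/w7.png",p); np.savez("w7.npz",p=p,d=d,P=P)
w6=np.load("w6.npz")['P']
for nm,Q,lo,hi in(("R",P,-165,-105),("L",w6,90,150)):
    m=(Q[...,2]>20)&(Q[...,2]<32)&(Q[...,0]>680)&(Q[...,0]<790)&(Q[...,1]>lo)&(Q[...,1]<hi); q=Q[m]
    print(nm,[(x,*np.percentile(q[abs(q[:,0]-x)<4][:,1],[4,50,96]).round(1)) for x in range(700,790,10) if (abs(q[:,0]-x)<4).sum()>5])
m=(P[...,2]>85)&(abs(P[...,0]-704)<40)&(abs(P[...,1]+186)<35); q=P[m]; print("ball",(q.min(0)+q.max(0))/2,np.ptp(q,0),q[:,2].max())
m=(P[...,2]>40)&(P[...,0]>780)&(P[...,0]<870)
print("front",[(y,P[m&(abs(P[...,1]-y)<3)][:,0].min().round(1)) for y in range(-110,100,30) if (m&(abs(P[...,1]-y)<3)).any()])
E
```

```text
[ 650.09547402 -213.42102888  275.79600338]
R [(710, np.float64(-161.2), np.float64(-141.3), np.float64(-131.3)), (720, np.float64(-151.4), np.float64(-141.3), np.float64(-130.0)), (730, np.float64(-150.6), np.float64(-140.0), np.float64(-130.0)), (740, np.float64(-156.1), np.float64(-140.0), np.float64(-128.8)), (750, np.float64(-148.9), np.float64(-138.8), np.float64(-128.8)), (760, np.float64(-154.9), np.float64(-138.8), np.float64(-128.2)), (770, np.float64(-147.6), np.float64(-137.5), np.float64(-128.1)), (780, np.float64(-147.6), np.float64(-137.5), np.float64(-126.4))]
L [(700, np.float64(102.6), np.float64(112.6), np.float64(122.5)), (710, np.float64(102.6), np.float64(113.9), np.float64(123.7)), (720, np.float64(103.8), np.float64(113.9), np.float64(123.7)), (730, np.float64(103.8), np.float64(114.5), np.float64(124.9)), (740, np.float64(105.1), np.float64(115.1), np.float64(125.0)), (750, np.float64(105.1), np.float64(115.1), np.float64(126.2)), (760, np.float64(106.3), np.float64(116.3), np.float64(126.1)), (770, np.float64(106.3), np.float64(117.5), np.float64(127.4)), (780, np.float64(106.6), np.float64(117.5), np.float64(127.4))]
ball [ 697.91352787 -199.07835784  257.28751026] [ 67.82340818  43.83744049 309.60256728] 412.08879390386255
front [(-110, np.float64(820.7)), (-80, np.float64(818.6)), (-50, np.float64(816.7)), (-20, np.float64(814.7))]
```

View pics/w7.png

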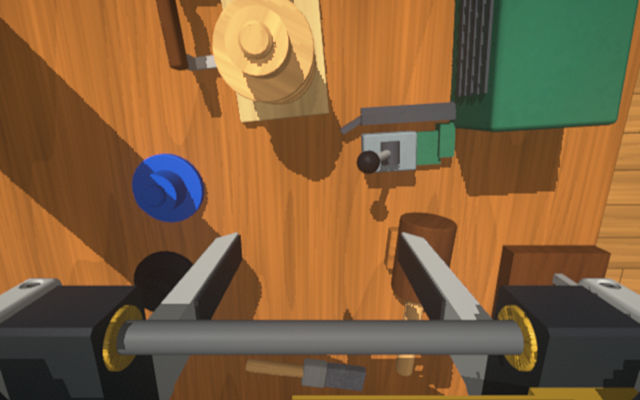

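The picture shows the ball at (368,161), the -y rail at (408,113) and the front at (470,60). From the fit, the slot yaw is about 0.058, its axis is y≈-12.1 at x=730, and home puts the tray middle at about (754,-11). Moving over the handle.

{"name": "step_arm", "arguments": {
  "series": [-21.5, 25, 0, 0.025, 0, -21.5, 25, 0, 0.025, 0, -21.5, 25, 0, 0.025, 0, -21.5, 25, 0, 0.024, 0, -21.5, 25, 0, 0, 0, -21.5, 25, 0, 0, 0, -21.5, 25, 0, 0, 0, -21.3, 25, 0, 0, 0, 0, 0, -60, 0, 0, 0, 0, 0, 0, 0, 0, 0, 0, 0, 0]
}}

```text
clock: 41.7
eef_pos: [479.0, -14.0, 218.4]
eef_rot: [3.14, 0.0, 1.67]
wrist_force: [0.3, 0.6, 0.3]
finger_gap: 94.1
finger_force: 0.0
```

```bash
python3 - <<'E'
from h import *
s=manip.read_state();t=s['eef_pos'];print(t,s['eef_rot'])
p,d,i=cam("wrist"); P=cloud(d,i); cv2.imwrite("pics/w8.png",p)
m=(P[...,2]>50)&(P[...,2]<75)&(P[...,0]>440)&(P[...,0]<512)&(P[...,1]<60)&(P[...,1]>-110)
n,l,st,ce=cv2.connectedComponentsWithStats(m.astype(np.uint8)); k=1+st[1:,4].argmax(); m=l==k
u,v=np.nonzero(m)[::-1]; q=np.array([ray(i,a,b,66)[:2] for a,b in zip(u,v)])
r=cv2.minAreaRect(q.astype(np.float32)); print(r, P[m][:,2].max())
print(np.c_[q.min(0),q.max(0)])
boss(P,i,(583.4,38),0,12)
hsv=cv2.cvtColor(p,cv2.COLOR_BGR2HSV); sm=(P[...,2]>20)&(P[...,0]>488)&(P[...,0]<528)&(P[...,1]>-90)&(P[...,1]<30)&(P[...,2]<70)
q=P[sm]; print("struts y",np.histogram(q[:,1],bins=np.arange(-90,31,5)))
E
```

```text
[479.00076675 -14.01596347 218.37227715] [3.13987601e+00 3.19522928e-04 1.67006554e+00]
((480.53387451171875, -32.177093505859375), (15.486042976379395, 110.13172149658203), 5.950953006744385) 69.93571246515808
[[468.36176517 493.56646935]
 [-87.3708515   23.02663188]]
 spigot [582.5  37.8  10.1 582.5  38. ]  hub [583.3  37.6  19.8 583.3  38. ]  flange [583.   37.6  37.2 577.   40.3]
struts y (array([ 6, 19, 22, 19, 17, 15, 13, 13,  8,  9,  4,  5,  1,  0,  0,  0,  0,
        0,  0,  0,  0,  0,  0,  0]), array([-90, -85, -80, -75, -70, -65, -60, -55, -50, -45, -40, -35, -30,
       -25, -20, -15, -10,  -5,   0,   5,  10,  15,  20,  25,  30]))
```

View pics/w8.png

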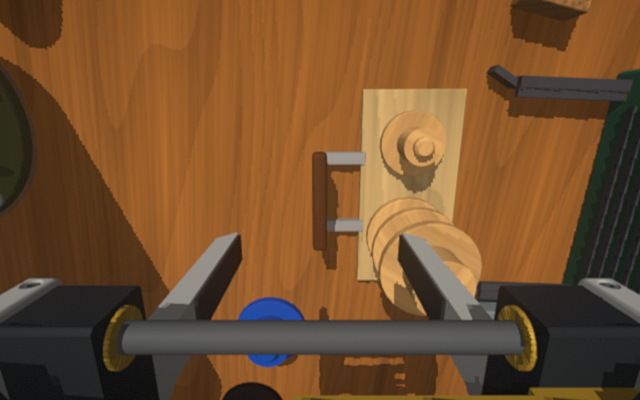

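The handle bar runs from (319,152) to (319,248), with struts at v≈158 and 226. Its measured centre is (480.5,-32.2), as predicted. I'll descend at tray y=+18, between the struts.

{"name": "step_arm", "arguments": {
  "series": [-0.6, -1, -50, 0, 0, 0, 0, -50, 0, 0, 0, 0, -40, 0, 0, 0, 0, -25, 0, 0, 0, 0, -10, 0, 0, 0, 0, -6, 0, 0, 0, 0, 0, 0, 0]
}}

```text
clock: 42.62
eef_pos: [478.4, -15.2, 36.2]
eef_rot: [3.14, 0.0, 1.67]
wrist_force: [-0.3, -0.6, -0.7]
finger_gap: 94.1
finger_force: 0.0
```

{"name": "step_arm", "arguments": {
  "series": [0, 0, 0, 0, 0.3, 0, 0, 0, 0, 0.6, 0, 0, 0, 0, 0.75, 0, 0, 0, 0, 0.9, 0, 0, 0, 0, 0.9, 0, 0, 0, 0, 0.9, 0, 0, 0, 0, 0.9, 0, 0, 0, 0, 0.9],
  "squeeze": 40
}}

```text
clock: 43.62
eef_pos: [477.9, -15.1, 35.5]
eef_rot: [3.141, 0.0, 1.67]
wrist_force: [3.7, -1.8, -1.6]
finger_gap: 17.2
finger_force: 1.5
```

```bash
python3 - <<'E'
from h import *
s=manip.read_state();t=s['eef_pos'];print(t,s['eef_rot'],s['wrist_force'])
p,d,i=cam("wrist"); P=cloud(d,i); np.savez("w9.npz",p=p,d=d)
boss(P,i,(583.4,38),0,12)
E
```

```text
[477.87400514 -15.11022619  35.45372556] [3.14143950e+00 4.24211046e-05 1.66980759e+00] [ 3.68848614 -1.84661425 -1.61400013]
 spigot [581.3  38.3  10.6 581.2  38.5]  hub [582.7  38.   20.5 582.6  38.6]  flange [580.9  38.2  36.4 572.   42.6]
```

{"name": "step_arm", "arguments": {
  "series": [0, 0, 0, 0, 0.9, 0, 0, 0, 0, 0.9, 0, 0, 0, 0, 0.9, 0, 1, 0, -0.006, 0.9, 0, 1, 0, -0.007, 0.9, 0, 1, 0, -0.007, 0.9, 0, 1, 0, -0.007, 0.9, 0, 1, 0, -0.007, 0.9, 0, 0.9, 0, -0.007, 0.9, 0, 0, 0, 0, 0.9, 0, 0, 0, 0, 0.9]
}}

```text
clock: 45.05
eef_pos: [477.8, -9.1, 35.5]
eef_rot: [3.142, -0.0, 1.629]
wrist_force: [0.2, 0.7, 1.0]
finger_gap: 15.8
finger_force: 40.0
```

```bash
python3 - <<'E'
from h import *
s=manip.read_state();t=s['eef_pos'];print(t,s['eef_rot'],s['wrist_force'],s['moment'])
p,d,i=cam("wrist"); P=cloud(d,i); cv2.imwrite("pics/w10.png",p)
boss(P,i,(583.4,42),0,12)
# tray edges in view: board at z 8..16
m=(P[...,2]>7)&(P[...,2]<17)&(P[...,0]>515)&(P[...,0]<665)&(P[...,1]>60)&(P[...,1]<125); q=P[m]
# trailing edge & +y edge
ed=[(y,*np.percentile(q[abs(q[:,1]-y)<1.5][:,0],[1,99]).round(1)) for y in (66,72,78,84,90)]; print(ed)
print([(x,np.percentile(q[abs(q[:,0]-x)<2][:,1],98).round(1)) for x in range(540,645,15)])
m=(P[...,2]>20)&(P[...,2]<32)&(P[...,0]>680)&(P[...,0]<790)&(P[...,1]>90)&(P[...,1]<150); q=P[m]
print("L",[(x,*np.percentile(q[abs(q[:,0]-x)<4][:,1],[4,50,96]).round(1)) for x in range(690,790,10) if (abs(q[:,0]-x)<4).sum()>5])
E
```

```text
[477.81321734  -9.06418757  35.46484493] [ 3.14158021e+00 -2.36533308e-04  1.62884910e+00] [0.17593434 0.69593765 1.04093896] [ 0.04185927 -0.0198482   0.15423972]
 spigot [582.5  40.3  10.6 582.4  40.4]  hub [583.9  39.9  20.5 583.8  40.5]  flange [582.2  40.1  36.5 573.4  45. ]
[(66, np.float64(523.6), np.float64(642.3)), (72, np.float64(523.2), np.float64(641.6)), (78, np.float64(523.0), np.float64(640.7)), (84, np.float64(522.7), np.float64(640.1)), (90, np.float64(522.2), np.float64(639.8))]
[(540, np.float64(97.7)), (555, np.float64(98.6)), (570, np.float64(99.8)), (585, np.float64(100.8)), (600, np.float64(101.3)), (615, np.float64(102.1)), (630, np.float64(102.8))]
L []
```

The tray's yaw and lateral position now match the slot axis. I'll push the first 60 mm into the mouth.

{"name": "step_arm", "arguments": {
  "series": [3, 0.2, 0, 0, 0.9, 6, 0.3, 0, 0, 0.9, 8, 0.5, 0, 0, 0.9, 10, 0.6, 0, 0, 0.9, 10, 0.6, 0, 0, 0.9, 10, 0.5, 0, 0, 0.9, 8, 0.5, 0, 0, 0.9, 5, 0.3, 0, 0, 0.9, 0, 0, 0, 0, 0.9]
}}

```text
clock: 46.22
eef_pos: [538.1, -5.7, 35.5]
eef_rot: [3.141, -0.0, 1.629]
wrist_force: [2.2, -0.4, 1.7]
finger_gap: 15.8
finger_force: 40.0
```

```bash
python3 - <<'E'
from h import *
s=manip.read_state();t=s['eef_pos'];print(t,s['eef_rot'],s['wrist_force'],s['moment'])
p,d,i=cam("wrist"); P=cloud(d,i); cv2.imwrite("pics/w11.png",p)
boss(P,i,(643,44),0,12)
m=(P[...,2]>7)&(P[...,2]<17)&(P[...,0]>575)&(P[...,0]<725)&(P[...,1]>60)&(P[...,1]<135); q=P[m]
print([(x,np.percentile(q[abs(q[:,0]-x)<2][:,1],98).round(1)) for x in range(600,680,15)])
m=(P[...,2]>20)&(P[...,2]<32)&(P[...,0]>680)&(P[...,0]<790)&(P[...,1]>90)&(P[...,1]<150); q=P[m]
print("L",[(x,*np.percentile(q[abs(q[:,0]-x)<4][:,1],[4,50,96]).round(1)) for x in range(690,790,10) if (abs(q[:,0]-x)<4).sum()>5])
E
```

```text
[538.091706    -5.66943019  35.49220942] [ 3.14119358e+00 -1.13258925e-04  1.62852365e+00] [ 2.15301327 -0.37027849  1.71981386] [ 0.05373377 -0.21863597 -0.09838171]
 spigot [643.1  42.9  10.6 643.1  43. ]  hub [644.5  42.5  20.5 644.5  43.1]  flange [642.8  42.7  36.4 634.   47.5]
[(600, np.float64(100.6)), (615, np.float64(101.4)), (630, np.float64(102.7)), (645, np.float64(103.5)), (660, np.float64(129.6)), (675, np.float64(119.4))]
L [(690, np.float64(102.0), np.float64(113.4), np.float64(122.4)), (700, np.float64(102.3), np.float64(112.8), np.float64(122.8)), (710, np.float64(102.4), np.float64(107.1), np.float64(114.0))]
```

View pics/w11.png

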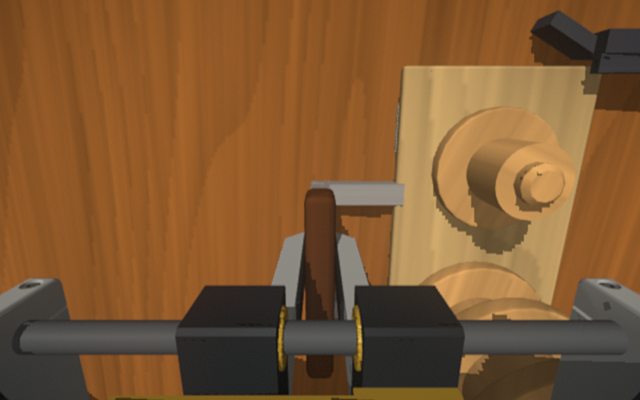

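The tray's leading +y corner, at (597,68), is just entering inside the rail end at (600,45). I'll nudge 1 mm to -y and continue.

{"name": "step_arm", "arguments": {
  "series": [3, -0.3, 0, 0, 0.9, 6, 0, 0, 0, 0.9, 8, 0.1, 0, 0, 0.9, 8, 0.5, 0, 0, 0.9, 8, 0.5, 0, 0, 0.9, 8, 0.5, 0, 0, 0.9, 6, 0.3, 0, 0, 0.9, 3, 0.2, 0, 0, 0.9, 0, 0, 0, 0, 0.9]
}}

```text
clock: 47.4
eef_pos: [587.6, -3.9, 35.5]
eef_rot: [-3.141, -0.0, 1.629]
wrist_force: [-2.6, -0.9, 3.3]
finger_gap: 15.6
finger_force: 40.0
```

{"name": "step_arm", "arguments": {
  "series": [4, 0.2, 0, 0, 0.9, 7, 0.4, 0, 0, 0.9, 8, 0.5, 0, 0, 0.9, 8, 0.5, 0, 0, 0.9, 8, 0.5, 0, 0, 0.9, 6, 0.3, 0, 0, 0.9, 3, 0.2, 0, 0, 0.9, 2, 0.1, 0, 0, 0.9, 0, 0, 0, 0, 0.9]
}}

```text
clock: 48.52
eef_pos: [633.6, -1.2, 35.5]
eef_rot: [-3.141, -0.0, 1.629]
wrist_force: [-3.0, -1.1, 4.0]
finger_gap: 15.4
finger_force: 40.0
```

{"name": "step_arm", "arguments": {
  "series": [2, 0.1, 0, 0, 0.9, 2, 0.1, 0, 0, 0.9, 2, 0.1, 0, 0, 0.9, 0, 0, 0, 0, 0.9]
}}

```text
clock: 49.02
eef_pos: [639.6, -0.9, 35.5]
eef_rot: [-3.141, -0.0, 1.629]
wrist_force: [-2.8, 0.1, 4.0]
finger_gap: 15.6
finger_force: 40.0
```

{"name": "step_arm", "arguments": {
  "series": [1, 0.1, 0, 0, 0.9, 1, 0.1, 0, 0, 0.9, 1, 0, 0, 0, 0.9, 0, 0, 0, 0, 0.9]
}}

```text
clock: 49.52
eef_pos: [642.4, -0.7, 35.5]
eef_rot: [-3.141, -0.0, 1.629]
wrist_force: [-4.0, -0.0, 5.5]
finger_gap: 16.0
finger_force: 40.0
```

{"name": "step_arm", "arguments": {
  "series": [1, 0, 0, 0, 0.9, 0, 0, 0, 0, 0.9]
}}

```text
clock: 49.78
eef_pos: [643.4, -0.7, 35.5]
eef_rot: [-3.141, -0.0, 1.629]
wrist_force: [-5.2, -0.3, 5.1]
finger_gap: 15.5
finger_force: 40.0
```

{"name": "step_arm", "arguments": {
  "series": [1, 0.1, 0, 0, 0.9, 1, 0, 0, 0, 0.9, 0, 0, 0, 0, 0.9]
}}

```text
clock: 50.15
eef_pos: [645.4, -0.6, 35.5]
eef_rot: [-3.141, -0.0, 1.629]
wrist_force: [-4.1, -0.3, 5.9]
finger_gap: 15.7
finger_force: 40.0
```

{"name": "step_arm", "arguments": {
  "series": [0.7, 0, 0, 0, 0.9, 0, 0, 0, 0, 0.9]
}}

```text
clock: 50.4
eef_pos: [646.1, -0.6, 35.5]
eef_rot: [-3.141, -0.0, 1.629]
wrist_force: [-5.1, -0.7, 5.7]
finger_gap: 16.1
finger_force: 40.0
```

{"name": "step_arm", "arguments": {
  "series": [1, 0.1, 0, 0, 0.9, 0, 0, 0, 0, 0.9]
}}

```text
clock: 50.65
eef_pos: [646.8, -0.6, 35.5]
eef_rot: [-3.14, 0.0, 1.629]
wrist_force: [-7.4, -0.3, 7.0]
finger_gap: 16.1
finger_force: 40.0
```

{"name": "step_arm", "arguments": {
  "series": [1, 0.1, 0, 0, 0.9, 0, 0, 0, 0, 0.9]
}}

```text
clock: 50.9
eef_pos: [647.0, -0.9, 35.5]
eef_rot: [-3.138, 0.0, 1.629]
wrist_force: [-14.8, -3.9, 10.4]
finger_gap: 15.7
finger_force: 40.0
```

```bash
python3 - <<'E'
from h import *
s=manip.read_state();t=s['eef_pos'];print(t,s['eef_rot'],s['wrist_force'],s['moment'])
p,d,i=cam("wrist"); P=cloud(d,i)
boss(P,i,(751,47),0,12)
m=(P[...,2]>7)&(P[...,2]<17)&(P[...,0]>650)&(P[...,0]<840)&(P[...,1]>60)&(P[...,1]<100); q=P[m]
print([(y,*np.percentile(q[abs(q[:,1]-y)<1.5][:,0],[1,99]).round(1)) for y in (70,80,90)])
m=(P[...,2]>35)&(P[...,0]>790)&(P[...,0]<870); print([(y,P[m&(abs(P[...,1]-y)<3)][:,0].min().round(1)) for y in (70,80,90) if (m&(abs(P[...,1]-y)<3)).any()])
p,d,i=cam("top"); cv2.imwrite("pics/t4.png",cv2.resize(p[60:240,230:430],None,fx=3.3,fy=3.3,interpolation=cv2.INTER_CUBIC))
E
```

```text
[647.00248331  -0.90280026  35.49326053] [-3.13767943e+00  3.73405131e-04  1.62868578e+00] [-14.81488841  -3.88726669  10.35215927] [-0.66258238  2.4456828   0.03586555]
 spigot [752.   47.8  10.6 752.   48. ]  hub [753.4  47.5  20.5 753.3  48.2]  flange [751.6  47.8  36.4 742.9  52.7]
[(70, np.float64(693.4), np.float64(814.3)), (80, np.float64(692.8), np.float64(813.7)), (90, np.float64(692.6), np.float64(812.8))]
[(70, np.float64(808.8)), (80, np.float64(808.3)), (90, np.float64(807.7))]
```

{"name": "step_arm", "arguments": {
  "series": [0.8, 0, 0, 0, 0.9, 0, 0, 0, 0, 0.9]
}}

```text
clock: 51.25
eef_pos: [647.2, -1.2, 35.5]
eef_rot: [-3.136, 0.001, 1.629]
wrist_force: [-20.3, -5.0, 13.7]
finger_gap: 15.7
finger_force: 40.0
```

View pics/t4.png

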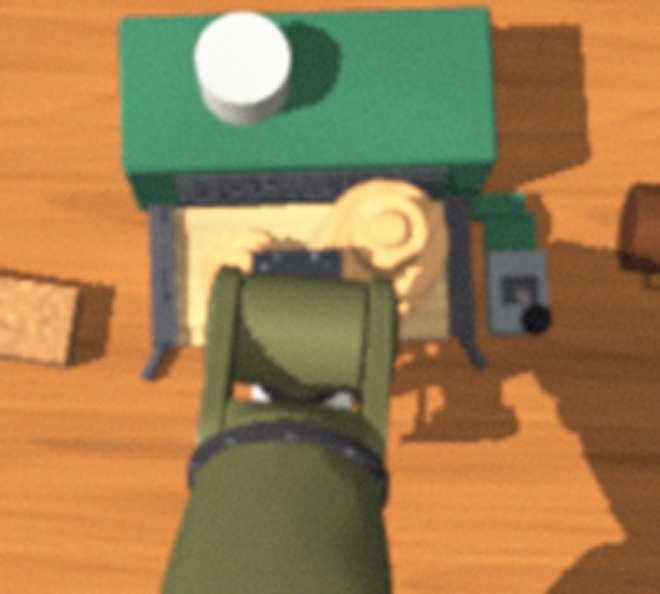

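The tray is home: its board meets the dryer front along the whole width between the rails. I'll relax, release, and lift straight up.

{"name": "step_arm", "arguments": {
  "series": [-1.3, 0, 0, 0, 0.9, 0, 0, 0, 0, 0.9, 0, 0, 0, 0, 0.75, 0, 0, 0, 0, 0.6, 0, 0, 0, 0, 0.5, 0, 0, 0, 0, 0.5, 0, 0, 0, 0, 0.5, 0, 0, 10, 0, 0.5, 0, 0, 40, 0, 0.5, 0, 0, 60, 0, 0.5, 0, 0, 60, 0, 0.5, 0, 0, 30, 0, 0.5, 0, 0, 0, 0, 0.5]
}}

```text
clock: 52.88
eef_pos: [648.7, -0.4, 238.7]
eef_rot: [3.137, 0.001, 1.629]
wrist_force: [-0.2, 0.3, -0.0]
finger_gap: 47.2
finger_force: 0.0
```

```bash
python3 - <<'E'
from h import *
s=manip.read_state();t=s['eef_pos'];print(t)
p,d,i=cam("wrist"); P=cloud(d,i)
boss(P,i,(751,47),0,12)
p,d,i=cam("top"); P=cloud(d,i)
m=(P[...,2]>85)&(P[...,2]<130)&(abs(P[...,0]-704)<35)&(abs(P[...,1]+186)<30); q=P[m]; v,u=np.nonzero(m); print("ball",m.sum(),(q.min(0)+q.max(0))/2,np.ptp(q,0),ray(i,u.mean(),v.mean(),110))
z=np.load("w7.npz"); P=z['P']; p=z['p']; g=p.max(2)<60
m=g; m[:135]=0;m[185:]=0;m[:,:350]=0;m[:,392:]=0
n,l,st,ce=cv2.connectedComponentsWithStats(m.astype(np.uint8)); k=1+st[1:,4].argmax(); print(st[k],ce[k]); q=P[l==k]; print("wball", np.median(q,0),q.max(0))
for vv in(150,158,164): print([(uu,*P[vv,uu].round().astype(int).tolist()) for uu in range(360,414,6)])
E
```

```text
[ 6.48668047e+02 -4.36062258e-01  2.38686316e+02]
 spigot [753.2  47.   10.3 753.2  47.1]  hub [753.9  46.9  19.7 753.8  47.2]  flange [753.5  47.   37.2 748.1  49.7]
ball 77 [ 704.32702919 -186.52302776  108.27735819] [24.67751638 23.29642251 22.23801321] [ 702.98224616 -186.3344198   110.        ]
[358 152  22  21 321] [368.18380062 162.19003115]
wball [ 702.67910087 -188.83531792  114.76284245] [ 714.89970717 -137.37369475  459.64118749]
[(360, 707, -188, 0), (366, 711, -184, 38), (372, 719, -184, 37), (378, 726, -184, 38), (384, 733, -183, 45), (390, 740, -183, 48), (396, 748, -183, 46), (402, 758, -184, 37), (408, 765, -184, 38)]
[(360, 694, -184, 111), (366, 700, -184, 116), (372, 706, -183, 118), (378, 713, -184, 112), (384, 728, -190, 70), (390, 740, -193, 48), (396, 748, -193, 46), (402, 758, -194, 38), (408, 766, -194, 36)]
[(360, 694, -191, 113), (366, 700, -190, 117), (372, 706, -190, 119), (378, 713, -191, 113), (384, 734, -201, 44), (390, 741, -201, 47), (396, 748, -201, 48), (402, 759, -202, 38), (408, 767, -202, 37)]
```

The tray stayed home, with the slim top at 753,47. The toggle ball is at about (703,-188.5,106) in the off position. I'll push it toward +x with the outer face of the +x finger, jaws fully open, to stay in reach.

{"name": "step_arm", "arguments": {
  "series": [-6, -24, 0, 0, 0.4, -6, -24, 0, 0, 0.2, -6, -24, 0, 0, 0, -6, -24, 0, 0, 0, -6, -24, 0, 0, 0, -6, -24, 0, 0, 0, -6, -24, 0, 0, 0, -6, -20.6, 0, 0, 0, 0, 0, -50, 0, 0, 0, 0, -50, 0, 0, 0, 0, -40, 0, 0, 0, 0, -14, 0, 0, 0, 0, 0, 0, 0, 0, 0, 0, 0, 0]
}}

```text
clock: 54.72
eef_pos: [600.8, -189.3, 83.2]
eef_rot: [3.139, 0.001, 1.629]
wrist_force: [0.6, 0.0, -0.7]
finger_gap: 94.3
finger_force: 0.0
```

{"name": "step_arm", "arguments": {
  "series": [10, 0.6, 0, 0, 0, 10, 0.6, 0, 0, 0, 5, 0.3, 0, 0, 0, 5, 0.3, 0, 0, 0, 5, 0.3, 0, 0, 0, 5, 0.3, 0, 0, 0, 0, 0, 0, 0, 0]
}}

```text
clock: 55.6
eef_pos: [640.3, -186.6, 81.4]
eef_rot: [3.141, 0.0, 1.629]
wrist_force: [-0.9, -0.5, 0.2]
finger_gap: 94.0
finger_force: 0.0
```

```bash
python3 - <<'E'
from h import *
s=manip.read_state();t=s['eef_pos'];print(t,s['wrist_force'],s['finger_gap'])
p,d,i=cam("scene"); cv2.imwrite("pics/s5.png",cv2.resize(p[150:370,190:470],None,fx=2.8,fy=2.7,interpolation=cv2.INTER_CUBIC))
E
```

```text
[ 640.30078847 -186.55101885   81.36186628] [-0.85599384 -0.52638461  0.23406366] 93.95555426832605
```

View pics/s5.png

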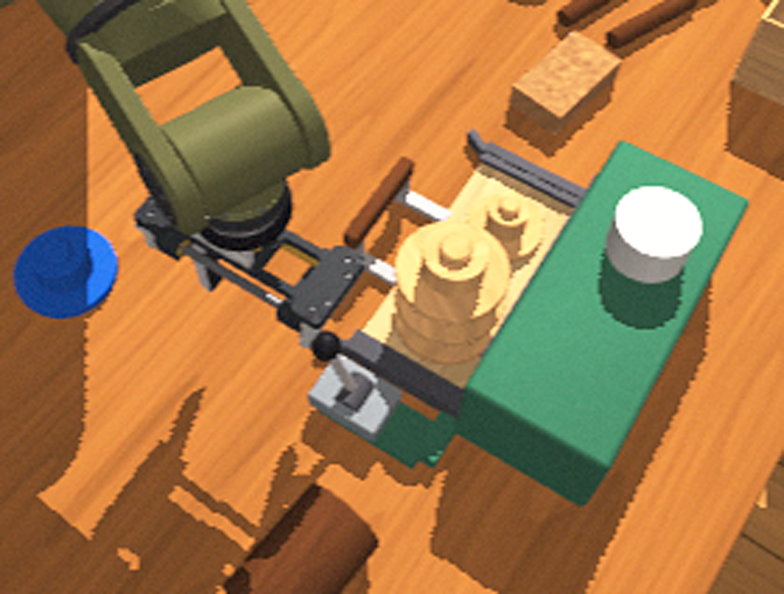

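The picture shows the finger at (312,335) right behind the ball at (325,345), which hasn't moved. Pushing on.

{"name": "step_arm", "arguments": {
  "series": [5, 0.3, 0, 0, 0, 6, 0.3, 0, 0, 0, 6, 0.3, 0, 0, 0, 6, 0.4, 0, 0, 0, 6, 0.4, 0, 0, 0, 6, 0.4, 0, 0, 0, 6, 0.4, 0, 0, 0, 6, 0.3, 0, 0, 0, 0, 0, 0, 0, 0]
}}

```text
clock: 56.78
eef_pos: [687.3, -183.7, 81.2]
eef_rot: [-3.142, -0.0, 1.629]
wrist_force: [-0.1, -0.2, -0.4]
finger_gap: 93.9
finger_force: 0.0
```

{"name": "step_arm", "arguments": {
  "series": [4, 0.2, 0, 0, 0, 4, 0.2, 0, 0, 0, 3, 0.2, 0, 0, 0, 3, 0.2, 0, 0, 0, 0, 0, 0, 0, 0]
}}

```text
clock: 57.4
eef_pos: [701.2, -183.0, 81.4]
eef_rot: [3.141, 0.0, 1.629]
wrist_force: [0.7, 0.1, -0.2]
finger_gap: 93.9
finger_force: 0.0
```

```bash
cat > b.py <<'E'
from h import *
s=manip.read_state();t=s['eef_pos'];print(t,s['wrist_force'],s['finger_gap'])
for n in("top","scene"):
    p,d,i=cam(n); P=cloud(d,i)
    m=(p.max(2)<70)&(P[...,2]>80)&(P[...,2]<135)&(P[...,0]>680)&(P[...,0]<830)&(P[...,1]<-160)&(P[...,1]>-215)
    q=P[m]; print(n,m.sum(),(q.min(0)+q.max(0)).round(0)/2 if m.any() else "",np.median(q,0).round(0) if m.any() else "")
E
python3 b.py
```

```text
[ 701.23038687 -182.95198856   81.41317376] [ 0.68249342  0.13446489 -0.18987559] 93.94232554556562
top 0  
scene 73 [ 775.5 -184.   113. ] [ 778. -188.  115.]
```

{"name": "step_arm", "arguments": {
  "series": [2, 0.1, 0, 0, 0, 2, 0.1, 0, 0, 0, 0, 0, 0, 0, 0]
}}

```text
clock: 57.88
eef_pos: [705.1, -182.8, 81.4]
eef_rot: [3.142, 0.0, 1.629]
wrist_force: [-0.3, -0.7, 0.1]
finger_gap: 93.5
finger_force: 0.1
```

{"name": "step_arm", "arguments": {
  "series": [2, 0.1, 0, 0, 0, 1, 0.1, 0, 0, 0, 0, 0, 0, 0, 0]
}}

```text
clock: 58.25
eef_pos: [707.8, -182.6, 81.4]
eef_rot: [-3.141, -0.0, 1.629]
wrist_force: [-2.3, 0.2, 0.1]
finger_gap: 93.7
finger_force: 1.5
```

```bash
python3 b.py
```

```text
[ 707.842771   -182.64438086   81.38369113] [-2.26220915  0.19832004  0.11983628] 93.68810727152051
top 0  
scene 71 [ 782.5 -183.5  110. ] [ 784. -186.  112.]
```

{"name": "step_arm", "arguments": {
  "series": [1.5, 0.1, 0, 0, 0, 0, 0, 0, 0, 0]
}}

```text
clock: 58.6
eef_pos: [708.3, -182.7, 81.4]
eef_rot: [-3.138, -0.001, 1.629]
wrist_force: [-13.8, 0.6, 3.9]
finger_gap: 93.7
finger_force: 7.2
```

{"name": "step_arm", "arguments": {
  "series": [1.5, 0.1, 0, 0, 0, 0, 0, 0, 0, 0]
}}

```text
clock: 58.85
eef_pos: [708.6, -182.7, 81.4]
eef_rot: [-3.135, -0.001, 1.628]
wrist_force: [-25.5, 1.6, 9.0]
finger_gap: 93.6
finger_force: 13.1
```

```bash
python3 b.py
```

```text
[ 708.63995594 -182.6849611    81.4468092 ] [-25.4571987    1.56567138   9.03479245] 93.64236178480566
top 0  
scene 65 [ 782.5 -183.5  108. ] [ 785. -187.  111.]
```

The lever is at its end stop, with the force rising and no further movement. I'll retreat back and up, clear of everything, then check.

{"name": "step_arm", "arguments": {
  "series": [-6, -0.3, 0, 0, 0, -15, -0.9, 0, 0, 0, -20, -1.2, 0, 0, 0, -20, 0, 20, 0, 0, -20, 0, 40, 0, 0, -30, 0, 50, 0, 0, -35, -10, 50, 0, 0, -40, -30, 20, 0, 0, -40, -30, 0, 0, 0, -40, -30, 0, 0, 0, 0, 0, 0, 0, 0]
}}

```text
clock: 60.32
eef_pos: [443.5, -286.4, 262.3]
eef_rot: [3.14, 0.001, 1.626]
wrist_force: [-0.0, -0.2, 0.7]
finger_gap: 93.7
finger_force: 0.0
```

```bash
python3 b.py; python3 - <<'E'
from h import *
p,d,i=cam("top"); P=cloud(d,i)
lab=dict(broad=(760,-66,104,1),slim=(753,48,12,0))
for n,(x,y,z0,b) in lab.items():
    try: print(n); boss(P,i,(x,y),b,z0)
    except Exception as e: print(e)
q,_,_=cam("scene"); cv2.imwrite("pics/fin.png",np.hstack([cv2.resize(p[60:240,230:430],(390,351)),cv2.resize(q[130:350,250:470],(400,351))]))
E
```

```text
[ 443.5000998  -286.40336988  262.26229066] [-0.0117037  -0.20307326  0.67885719] 93.65031282945374
top 69 [ 779.  -181.5  111. ] [ 778. -181.  113.]
scene 93 [ 780.  -183.5  109.5] [ 782. -185.  113.]
broad
 spigot [759.6 -65.8  12.5 759.5 -65.8]  hub [760.  -65.2  26.8 760.  -65.2]  flange [759.5 -65.6  48.2 754.7 -64.6]
slim
 spigot [754.2  49.3   9.2 754.   49.2]  hub [754.9  49.4  18.4 754.7  49.5]  flange [754.3  48.8  36.4 750.8  47.9]
```

View pics/fin.png

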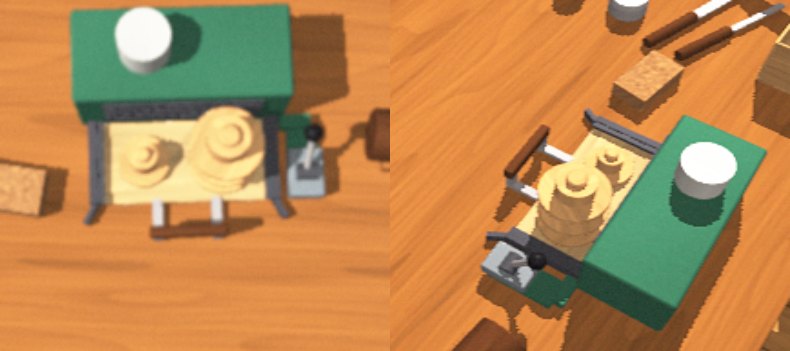

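The tray is home at (180,165) against the front, both stacks stand straight, and the lever at (313,132) leans to +x. The ball moved 77 mm, which is about 1.0 rad. Handing in.

```bash
python3 -c "
from cell import manip; print(manip.sign_off())"
```

```text
the job is handed in; nothing more can be done
None
```

The job is handed in at about 60 s on the clock: three broad bosses and one slim boss are seated on the tray, the tray is pushed against the dryer front, and the toggle is at its on stop; the hand-in returned no verdict.

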